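# Skewer dried curtain rings off the rack and hang them on the carousel

## Task

The curtain rings on the window ledge have dried on edge in the slotted rack. Turn the peg carousel one stop anticlockwise to its yellow mark (pull up the red index pin, turn, and let the pin drop fully into the next hole), and pull every blue panel straight up out of the rack by its yellow edge and stand it upright in a slot of the grey panel stand; then take the yellow-handled spindle, thread it through all the rings at once, lift them off the rack together as one stack and hang the spindle across the two forks of the peg carousel, with all the rings on it between its two black collars. Do not carry rings in the gripper, and leave the other things on the ledge where they are.

Things in the scene. Friction and masses are not known exactly. Their poses are not given: they have to be found in the camera images.
- rack: Fixed wooden slotted rack 124 x 94 mm, 54 mm high, origin under its centre. x: stack axis, roughly to the robot's right. Panel slots (7 mm wide) at x = -49, 0, 49 mm, ring slots (15 mm) at x = -34, -15, 15, 34, formed by tines 28 to 40 mm either side of the middle. The middle and ends are open above an 8 mm floor: a rod passes along x through the ring centres.
- stand: Fixed grey panel stand with white sides, 190 x 126 mm, 68 mm high, origin under its centre. Three open slots at x = -62, 0, 62 mm along its x axis (roughly to the robot's right), each 16 mm wide along x and 106 mm long along y, from the top at 68 mm down to a floor at 8 mm.
- spindle: Loose skewer, 0.1 kg, lying on the ledge, tip roughly to the robot's right. Origin: on its axis where handle meets rod; +x to the tip. Yellow handle 26 x 26 mm from x = -90 to 0 (grip it here), 12 mm rod, 22 mm collars at x = 26 to 32 and 144 to 150 (rings go between), 22 mm end ball, tip at x = 194. Balances at about x = 30.
- neck_handle (a point): Point on the spindle's axis in the middle of the bare neck by the handle (spindle x = 13 mm; the neck is x = 0 to 26), which lies in one fork when hung.
- neck_tip (a point): Point on the spindle's axis in the middle of the bare neck by the end ball (spindle x = 163 mm; the neck is x = 150 to 174), which lies in the other fork when hung.
- carousel: Fixed white base disc of the peg carousel, 160 mm across, origin under its centre. On it a blue turntable, 170 mm across, top 28 mm above the ledge, stiff to turn (0.4 N m), with two wooden forked posts 150 mm apart and small pegs round the rim up to 58 mm above the ledge.
- turntable (a joint): Angle of the turntable in rad, anticlockwise from above positive. Starts at 0 with the index pin in the first hole; the second hole is at 0.6. Stiff to turn (0.3 N m).
- index_pin (a joint): Height in m by which the index pin is pulled up: 0 fully down in a hole (a spring of 3 N at 0 to 6 N at 22 mm pushes it down). It leaves the hole at about 14 mm (0.015 to 0.022 to turn freely); let go between the holes it rides on the plate at 14 mm.
- pin_knob (a point): Centre of the index pin's red round knob, 22 mm across and 24 mm high, 74 mm above the ledge when down. It rides on a tab of the turntable, 95 mm from the carousel's centre, on a line square to the line between the forks, on the side nearer the robot; below the knob are 18 mm of free space. Fingers placed along the rim (tangentially) keep clear of the forks.
- fork_near (a point): Where the axis of a resting rod lies in the fork on the robot's left, 130 mm above the ledge. Each fork is a wooden V, 8 mm thick along the rod, opening upwards to 46 mm wide, its tips about 20 mm above this point. Its x axis points to the other fork.
- fork_far (a point): The same in the other fork, 150 mm from fork_near.
- ring1: A wooden or coloured curtain ring, 84 mm outside diameter, hole 48 mm, 12 mm thick, 29 g, standing on edge in a ring slot of the rack, centre about 53 mm above the ledge. Origin: its centre; its x axis is the axis of the hole. May be absent.
- ring2: A wooden or coloured curtain ring, 84 mm outside diameter, hole 48 mm, 12 mm thick, 29 g, standing on edge in a ring slot of the rack, centre about 53 mm above the ledge. Origin: its centre; its x axis is the axis of the hole. May be absent.
- ring3: A wooden or coloured curtain ring, 84 mm outside diameter, hole 48 mm, 12 mm thick, 29 g, standing on edge in a ring slot of the rack, centre about 53 mm above the ledge. Origin: its centre; its x axis is the axis of the hole. May be absent.
- ring4: A wooden or coloured curtain ring, 84 mm outside diameter, hole 48 mm, 12 mm thick, 29 g, standing on edge in a ring slot of the rack, centre about 53 mm above the ledge. Origin: its centre; its x axis is the axis of the hole. May be absent.
- panel1: A thin blue panel 78 mm wide (y), 5 mm thick (x) with a yellow edging strip along its top, 60 mm wide, 9 mm thick, 16 mm high. 128 mm tall in all, 60 g. Origin: middle of its lower edge, z up to the strip. It stands loosely in a panel slot of the rack with its lower edge 22 mm above the ledge and must rise 35 mm to leave the slot. May be absent.
- panel2: A thin blue panel 78 mm wide (y), 5 mm thick (x) with a yellow edging strip along its top, 60 mm wide, 9 mm thick, 16 mm high. 128 mm tall in all, 60 g. Origin: middle of its lower edge, z up to the strip. It stands loosely in a panel slot of the rack with its lower edge 22 mm above the ledge and must rise 35 mm to leave the slot. May be absent.
- panel3: A thin blue panel 78 mm wide (y), 5 mm thick (x) with a yellow edging strip along its top, 60 mm wide, 9 mm thick, 16 mm high. 128 mm tall in all, 60 g. Origin: middle of its lower edge, z up to the strip. It stands loosely in a panel slot of the rack with its lower edge 22 mm above the ledge and must rise 35 mm to leave the slot. May be absent.
- brush: Bystander: a yellow-handled brush. Leave alone.
- saucer: Bystander: a white ceramic saucer, 100 mm across and 16 mm high, lying between the rack and the carousel. Leave alone.
- soapbox: Bystander: a clear acrylic soap box with a closed snap lid, 75 x 105 x 35 mm. Leave alone.
- paddle: Bystander: a flat wooden clothes paddle, 325 mm long, 11 mm thick. Leave alone.
- cup: Bystander: a blue ceramic cup, 85 mm high. Leave alone.
- softener: Bystander: a green bottle, about 190 mm high. Leave alone.

How it is judged:
By the outcome, as a careful person would: the job done as asked, in the order asked, and still so for the second after the job is handed in, with the robot touching nothing.
Of ring1, ring2, ring3, ring4 only 2 to 4 are there at a start; the rules pass over those that are not, and their reading is None.
Of panel1, panel2, panel3 only 2 to 3 are there at a start; the rules pass over those that are not, and their reading is None.
At some moment in a run one of spindle may be knocked a few centimetres aside while the robot is not near it.
It also fails if it takes over 210 s, if anything falls off the work surface, if the arm or the gripper's body presses on something with over 40 N, if the wrist force passes 120 N, or if a joint passes its speed limit or range.

## Robot

A 7-joint arm with a two-finger parallel gripper is mounted at the origin on the work surface. World frame = base frame: x ahead of the robot, y to its left, z up, the work surface at z = 0. Lengths are in m, angles in degrees, forces in N, time in s.
With the tool pointing down it reaches from about 0.35 to 0.9 m from the base axis. Payload 8.1 kg.
Tool frame: the origin (TCP) lies on the front face of the gripper's body, between the roots of the fingers; the fingertips stand 66 mm ahead of it and the grasp point (between the pads) lies 47 mm ahead of it (grip_depth is the distance from the TCP to the grasp point, in m); z points along the fingers, y is the direction in which the jaws open and shut (so a half turn about z gives the same grasp; the last joint's range is limited). The gripper opens to 92 mm and grips with 3 to 60 N. Pads are 19 mm wide; open, the fingers measure 130 mm over their backs; the gripper's body (75 mm by 190 mm) begins 47 mm behind the grasp point.
Start: joints at [-72.857, 24.895, 1.432, 90.138, -0.665, 64.973, -4.303], TCP at [0.244, 0.575, 0.292] pointing down, gripper open.
Joint ranges: [-149.89, 149.89], [-25.12, 119.58], [-72.63, 75.52], [4.76, 147.25], [-75.54, 255.54], [6.69, 114.76], [-157.13, 157.13]. Speed limits (degrees/s): [127.2, 127.2, 172.46, 172.46, 180, 180, 180].

## Interface

Orientations are given as a 3x3 rotation matrix whose columns are the frame's x, y, z axes.
In Python, from cell import sense, camera, close_job, grip_depth gives the robot as it stands. The module is installed in compiled form; this text tells all that it offers.
- The arm moves only by the shell command python3 -m pendant 'ROWS' [FORCE]. ROWS is JSON, a list of rows, each a list of 5 numbers: the closure, from 0 (fully open) to 1 (shut), then the shift along the tool's x, y, z each as a share of 400 mm, from -1 to 1, then the turn about the tool's z as a share of pi rad, from -1 to 1. In form: [[claw, tx, ty, tz, twist], ...]. A call has 1 to 8 rows; each row is the pose to reach, as a shift and turn from the pose commanded when the call began, along the tool's axes at that moment, turning the shorter way round; what a row does not reach only later rows make up. A row lasts 1/10 s, in which the tool goes at most 50 mm and 8.59 degrees, less where a joint would pass 70% of its speed; a pose out of reach is approached as far as the arm can. A call with a number of a shift or a turn outside -1 to 1 is refused whole. A call with a gripper value outside its range is refused whole. The fingers move at their own pace and stop on an object; FORCE is the grip in N (left out, the last holds). Time passes only in rows, so rows that repeat a pose let the fingers close. It gives the time, the measured TCP pose, the force and the opening at its end, in the units of the state.
- sense(): the state, without advancing time (a new reading comes with each control period).
- camera(name): name is "scene" or "top" or "wrist"; returns a dict with "image" (480x640x3 uint8, red, green, blue), "fx", "fy", "cx", "cy" (pixels), "world_to_cam" (4x4, takes a point from world to camera coordinates). Camera axes: x right, y up, looking along -z (the intrinsics and any distortion apply to the point x, -y, -z); pixel columns grow to the right and rows downward; lengths in m; the calibration is good to about 2 mm. A picture is of the moment at which its call begins. There is no depth.
- close_job(): hands the job in, once; it reports no verdict.
The state is a dict: "time": time; "q": joint angles; "qd": joint speeds; "effort": joint torques, N m; "position": TCP position; "orientation": TCP orientation; "ft_force": force on the tool from outside, world axes, zero at the start; "torque": the same for the moment, N m; "opening": opening from 0.0 (shut) to 1.0 (fully open).
Only numpy, scipy, OpenCV 4.12 (cv2) and the standard library are available. Lean on these libraries where they do the work, as an engineer would, in place of code of your own. Each camera call takes 0.05 s, during which the arm holds its last target.

## Working session

There is one attempt and no reset: what is moved stays moved. The work goes in short steps, Python scripts to look and compute and a shell command to move; the robot and the scene stay as the last step left them, time stands still between calls to the robot, and variables do not carry over. Pictures are saved under pics/ and viewed, and the job is handed in when it is done.

```bash
ls -la; mkdir -p pics
python3 - <<'E'
from cell import sense, camera, close_job, grip_depth
import cv2, numpy as np
np.set_printoptions(precision=4,suppress=True)
s=sense(); print({k:(np.round(v,4).tolist() if not isinstance(v,(int,float)) else v) for k,v in s.items()}, grip_depth)
for n in ["scene","top","wrist"]:
    c=camera(n); cv2.imwrite(f"pics/{n}0.png",c["image"][:,:,::-1]); print(n,c["fx"],c["fy"],c["cx"],c["cy"],[k for k in c]); print(np.array(c["world_to_cam"]))
E
```

```text
total 12
drwxr-xr-x  3 agent agent 4096 Dec  7 09:51 .
drwxr-xr-x 23 root  root  4096 Dec  7 09:51 ..
drwxr-xr-x  2 agent agent 4096 Dec  7 09:51 pics
{'time': 0.0, 'q': [-72.8582, 24.9359, 1.4303, 90.1874, -0.6651, 64.9717, -4.302], 'qd': [0.0114, 0.0244, 0.0788, 0.0333, -0.0027, 0.0767, 0.1681], 'effort': [0.0006, -66.7852, 0.9851, -31.4451, -0.0605, 0.043, 0.0002], 'position': [0.2443, 0.5749, 0.2915], 'orientation': [[-0.9203, 0.3911, -0.0005], [0.3911, 0.9203, -0.0014], [-0.0001, -0.0015, -1.0]], 'ft_force': [0.0271, -1.1319, 0.6515], 'torque': [0.0176, -0.0187, -0.044], 'opening': 0.9995096657126464} 0.0467
scene 490.6749981230486 490.6749981230486 315.02505422798197 237.4983425565126 ['image', 'fx', 'fy', 'cx', 'cy', 'world_to_cam']
[[ 0.6773  0.7355 -0.0192 -0.3774]
 [-0.4463  0.4315  0.784   0.1741]
 [ 0.5849 -0.5224  0.6205 -1.6714]
 [ 0.      0.      0.      1.    ]]
top 524.473115701101 524.473115701101 325.4842919782818 242.16431890080884 ['image', 'fx', 'fy', 'cx', 'cy', 'world_to_cam']
[[-0.0136 -0.9997  0.0218 -0.0038]
 [ 0.9957 -0.0116  0.0915 -0.5595]
 [-0.0912  0.0229  0.9956 -1.3343]
 [ 0.      0.      0.      1.    ]]
wrist 352.3018785624404 352.3018785624404 324.57980357856087 236.27133092856357 ['image', 'fx', 'fy', 'cx', 'cy', 'world_to_cam']
[[ 0.3911  0.9204 -0.0008 -0.6242]
 [-0.8754  0.3717 -0.3092  0.0386]
 [-0.2842  0.1216  0.951  -0.3909]
 [ 0.      0.      0.      1.    ]]
```

View pics/scene0.png

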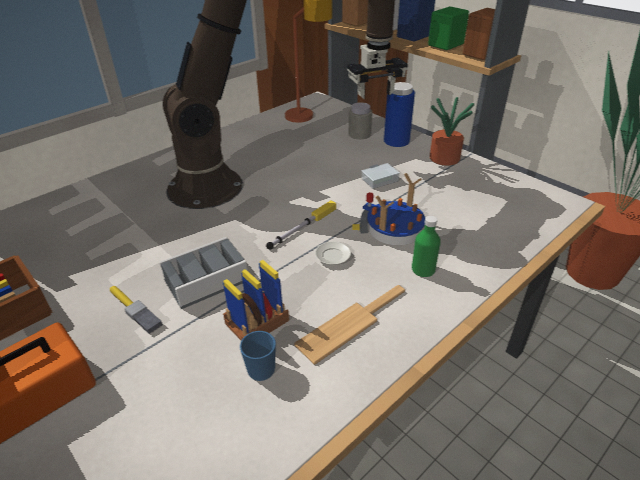

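View pics/top0.png

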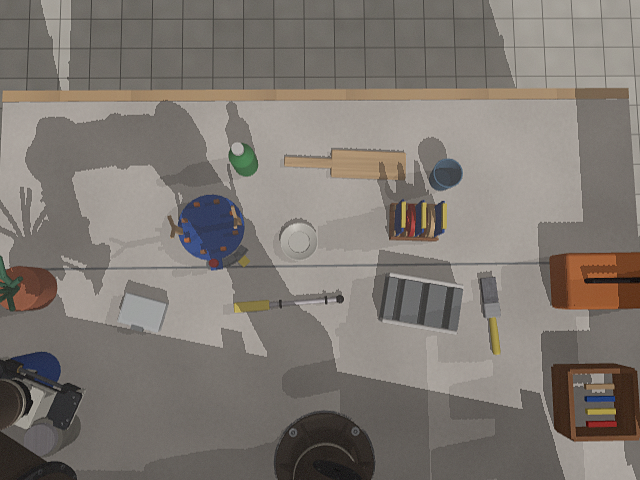

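View pics/wrist0.png

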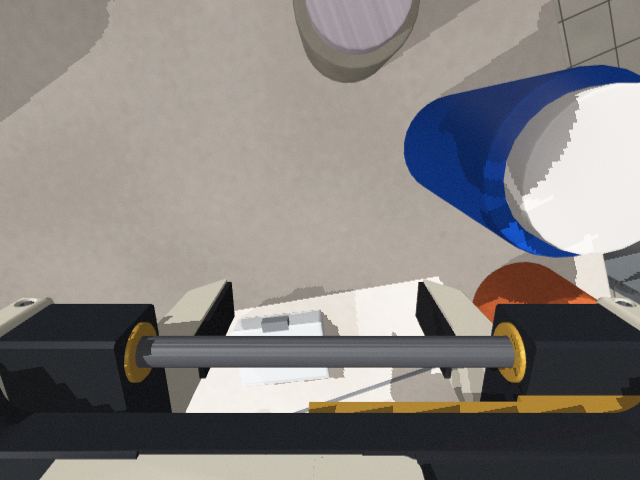

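The scene shows the rack at about (255,310) with three yellow-topped blue panels. The stand is at (205,270), the spindle at (300,225), and the carousel at (395,215) with its red knob at (369,197). In the top view these are: rack (417,220), stand (420,302), spindle (290,302) with the handle on the left, and carousel (211,228) with the knob at (213,263). I'll zoom in next.

```bash
cat > h.py <<'E'
from cell import sense, camera, grip_depth
import cv2, numpy as np, sys
np.set_printoptions(precision=4,suppress=True)
def snap(n,tag):
    c=camera(n); cv2.imwrite(f"pics/{n}_{tag}.png",c["image"][:,:,::-1])
    np.savez(f"pics/{n}_{tag}.npz",**c); return c
def load(n,tag): return dict(np.load(f"pics/{n}_{tag}.npz"))
def ray(c,u,v):
    M=np.array(c["world_to_cam"]); R=M[:3,:3]; t=M[:3,3]
    d=np.array([(u-c["cx"])/c["fx"],-(v-c["cy"])/c["fy"],-1.0]); d=R.T@d
    return -R.T@t, d/np.linalg.norm(d)
def onz(c,u,v,z):
    o,d=ray(c,u,v); return o+d*(z-o[2])/d[2]
def proj(c,p):
    M=np.array(c["world_to_cam"]); q=M[:3,:3]@np.array(p)+M[:3,3]
    return np.array([c["cx"]+c["fx"]*q[0]/-q[2], c["cy"]-c["fy"]*q[1]/-q[2]])
def tri(*obs):
    A=np.zeros((3,3));b=np.zeros(3);rs=[]
    for c,u,v in obs:
        o,d=ray(c,u,v);P=np.eye(3)-np.outer(d,d);A+=P;b+=P@o;rs.append((o,d))
    p=np.linalg.solve(A,b); return p,[float(np.linalg.norm(np.cross(p-o,d))) for o,d in rs]
def crop(c,x0,y0,x1,y1,name,k=5):
    im=cv2.resize(c["image"][y0:y1,x0:x1,::-1],None,fx=k,fy=k,interpolation=cv2.INTER_CUBIC)
    cv2.imwrite(f"pics/{name}.png",im)
def mask(c,lo,hi,box=None):
    h=cv2.cvtColor(c["image"],cv2.COLOR_RGB2HSV); m=cv2.inRange(h,np.array(lo),np.array(hi))
    if box: 
        x0,y0,x1,y1=box; z=np.zeros_like(m); z[y0:y1,x0:x1]=m[y0:y1,x0:x1]; m=z
    return m
def blobs(m,amin=10):
    n,l,st,ce=cv2.connectedComponentsWithStats(m); 
    return [(ce[i].round(2).tolist(),st[i].tolist()) for i in range(1,n) if st[i][4]>=amin]
def toolrel(p):
    "world displacement target grasp point -> TCP shift in tool axes, in row units (share of 400mm)"
    s=sense(); R=np.array(s["orientation"]); return R.T@(np.array(p)-np.array(s["position"]))/0.4
E
python3 - <<'E'
from h import *
t=snap("top","1"); s=snap("scene","1")
crop(t,370,180,470,340,"t_rack",4); crop(t,160,180,360,320,"t_car",4)
crop(s,210,220,310,350,"s_rack",4); crop(s,340,160,450,260,"s_car",5)
E
```

```text
(no output)
```

View pics/t_rack.png

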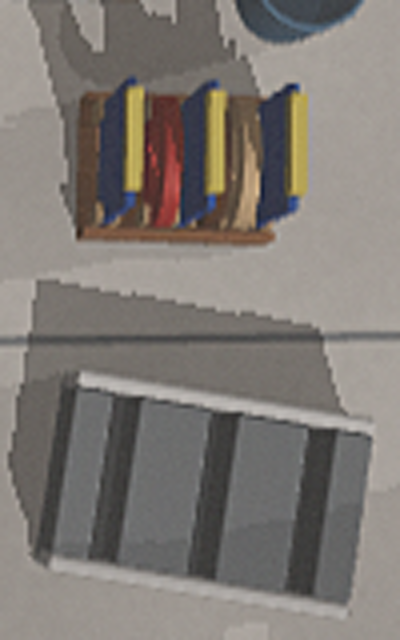

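View pics/t_car.png

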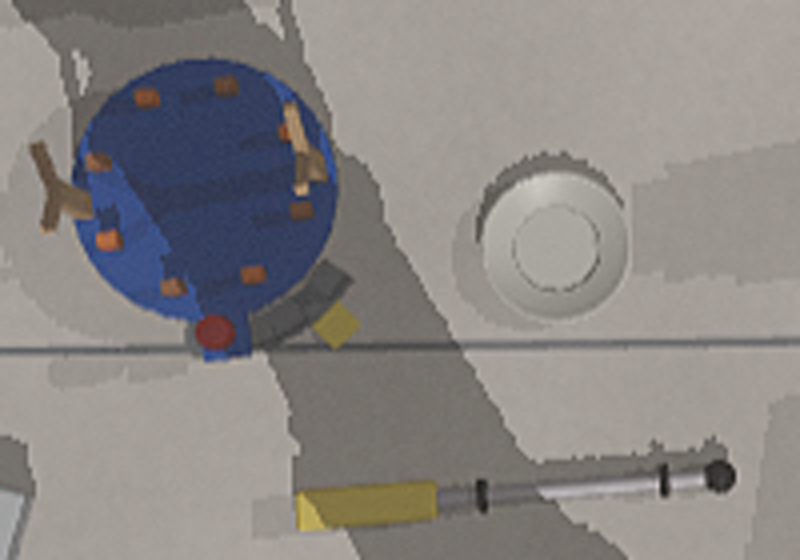

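View pics/s_rack.png

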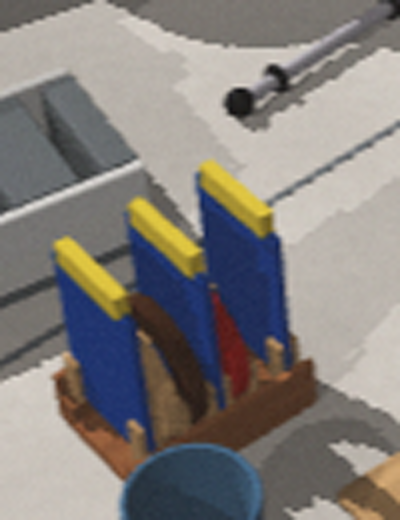

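View pics/s_car.png

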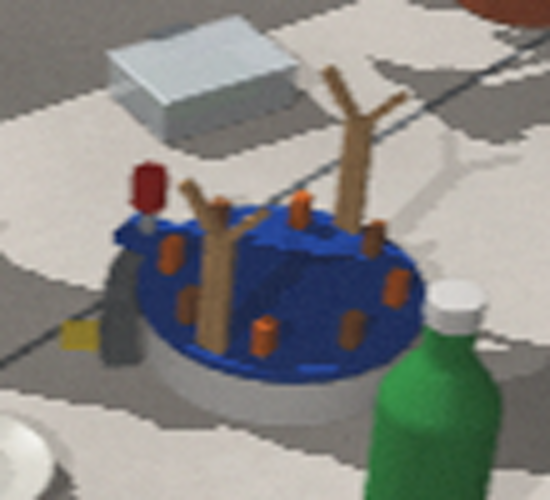

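The zoom shows three panels with their yellow strips, and between them a red ring and one or more wooden rings. The red knob is at top px (213,263), with the yellow mark anticlockwise of it at (245,261). Next step is measuring.

Run:
```python
from h import *
t=load("top","1"); s=load("scene","1")
red=lambda c,b:[x for x in blobs(cv2.bitwise_or(mask(c,(0,120,50),(6,255,255),b),mask(c,(172,120,50),(180,255,255),b)),8)]
print("knob top",red(t,(195,245,235,280))); print("knob sc",red(s,(355,185,385,210)))
# disc
m=mask(t,(105,120,40),(125,255,255),(170,185,255,268)); 
cn=max(cv2.findContours(m,cv2.RETR_EXTERNAL,cv2.CHAIN_APPROX_NONE)[0],key=cv2.contourArea)
p=np.array([onz(t,u,v,0.028)[:2] for u,v in cn[:,0]])
h=p
for it in range(6):
    A=np.c_[2*h,np.ones(len(h))]; x=np.linalg.lstsq(A,(h**2).sum(1),rcond=None)[0]; c=x[:2]; r=np.sqrt(x[2]+c@c)
    res=np.linalg.norm(p-c,axis=1)-r; h=p[np.abs(res)<0.004]
print("disc",c,r,len(h),len(p))
Y=lambda c,b,a=6:blobs(mask(c,(20,110,70),(34,255,255),b),a)
print("Y top",Y(t,(160,180,500,360)))
print("Y sc",Y(s,(210,190,400,320)))
```

```text
knob top [([213.17, 262.67], [209, 259, 10, 8, 60])]
knob sc [([369.44, 197.17], [367, 193, 6, 10, 52])]
disc [0.5689 0.3163] 0.039610100519580985 51 154
Y top [([402.98, 213.95], [401, 202, 5, 26, 122]), ([423.37, 215.43], [421, 203, 6, 26, 115]), ([444.01, 215.56], [442, 203, 5, 26, 124]), ([243.61, 260.92], [238, 255, 12, 12, 72]), ([251.07, 305.77], [234, 300, 35, 12, 321]), ([494.23, 335.9], [489, 318, 11, 37, 262])]
Y sc [([323.9, 210.11], [312, 200, 24, 21, 261]), ([355.57, 226.55], [352, 224, 8, 6, 47]), ([268.65, 269.07], [260, 260, 18, 19, 152]), ([250.99, 278.75], [242, 269, 19, 20, 157]), ([232.61, 289.03], [223, 279, 20, 21, 166])]
```

Run:
```python
from h import *
from scipy.optimize import least_squares
t=load("top","1"); s=load("scene","1")
m=mask(t,(105,100,40),(128,255,255),(170,185,255,262)); m=cv2.morphologyEx(m,cv2.MORPH_CLOSE,np.ones((5,5)))
m=cv2.morphologyEx(m,cv2.MORPH_OPEN,np.ones((5,5)))
cn=max(cv2.findContours(m,cv2.RETR_EXTERNAL,cv2.CHAIN_APPROX_NONE)[0],key=cv2.contourArea)
cn=cv2.convexHull(cn)[:,0]
p=np.array([onz(t,u,v,0.028)[:2] for u,v in cn if v<252])
f=least_squares(lambda x:np.linalg.norm(p-x[:2],axis=1)-x[2],[0.56,0.27,.085],loss='soft_l1',f_scale=0.001)
print("disc",f.x,len(p),np.abs(f.fun).max())
k,e=tri((t,213.17,262.67),(s,369.44,197.17)); print("knob",k,e,np.linalg.norm(k[:2]-f.x[:2]))
for a,b in [((402.98,213.95),(268.65,269.07)),((423.37,215.43),(250.99,278.75)),((444.01,215.56),(232.61,289.03))]:
    print("panel",*tri((t,*a),(s,*b)), onz(t,*a,.142))
crop(t,165,205,250,245,"t_fk",9); crop(s,375,170,430,235,"s_fk",9)
```

```text
disc [0.6025 0.285  0.0841] 22 0.010239970761006315
knob [0.5072 0.2698 0.0724] [6.901872376193544e-05, 6.90187237620851e-05] 0.09649259486527482
panel [ 0.6145 -0.1939  0.1423] [0.0004566168399716986, 0.0004566168399717393] [ 0.6143 -0.1944  0.142 ]
panel [ 0.6109 -0.2425  0.1412] [0.001086832661142447, 0.0010868326611424334] [ 0.6102 -0.2432  0.142 ]
panel [ 0.61   -0.2918  0.1419] [0.0011531958664741644, 0.0011531958664741325] [ 0.6094 -0.2928  0.142 ]
```

View pics/t_fk.png

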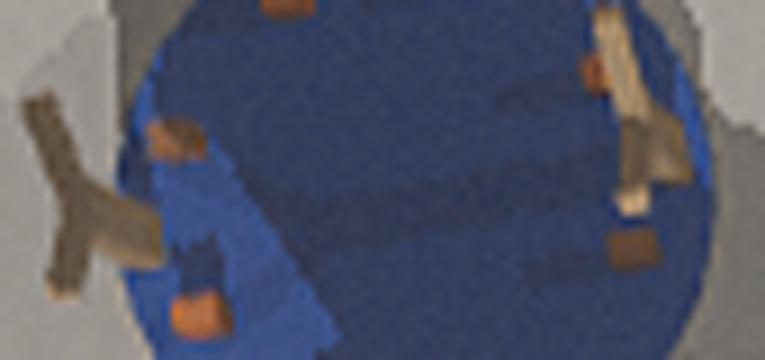

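View pics/s_fk.png

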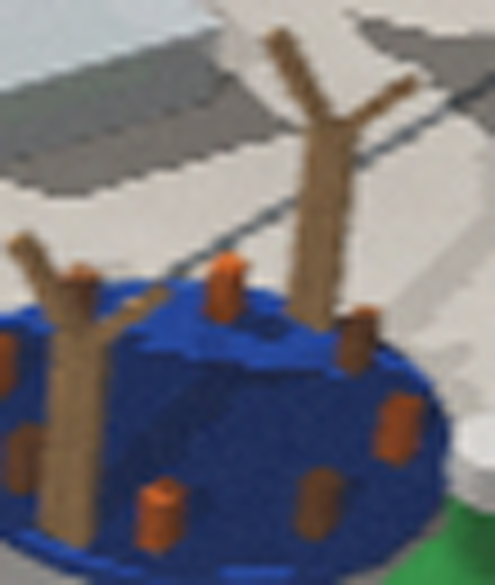

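Run:
```python
from h import *
t=load("top","1"); s=load("scene","1")
P=[tri((t,*a),(s,*b)) for a,b in [((169.4,215.8),(420.8,178.9)),((171.9,237.6),(405.8,173.9)),((232.2,206.3),(393.3,202.4)),((235.3,228.3),(377,196.7))]]
for p in P: print(*p)
n=(P[0][0]+P[1][0])/2; f=(P[2][0]+P[3][0])/2
print(n,f,np.linalg.norm(n-f),(n+f)/2, (f-n)[:2]/np.linalg.norm((f-n)[:2]))
k=np.array([0.5072,0.2698,0.0724])
c=((n+f)/2)[:2]; print(np.linalg.norm(k[:2]-c),(k[:2]-c)/np.linalg.norm(k[:2]-c))
```

```text
[0.6163 0.3606 0.1446] [0.0013825837153841492, 0.0013825837153842923]
[0.5652 0.3554 0.1414] [0.002014875538075599, 0.0020148755380756766]
[0.6379 0.2134 0.1437] [0.0018134414314769523, 0.0018134414314769274]
[0.5857 0.2065 0.1404] [0.0019292180320806525, 0.0019292180320805623]
[0.5908 0.358  0.143 ] [0.6118 0.21   0.142 ] 0.14953066053538797 [0.6013 0.284  0.1425] [ 0.1407 -0.9901]
0.09514547927565573 [-0.9888 -0.1491]
```

Measurements hold up:

| Check | Measured | Expected |
|---|---|---|
| Fork spacing | 149.5 mm | 150 mm |
| Knob radius | 95.1 mm | 95 mm |
| Knob height | 72 mm | 74 mm |
| Panel strips | 142 mm | 142 mm |

Moving above the knob.

```bash
python3 -m pendant '[[0,-0.06,-0.03,0,-0.02],[0,-0.17,-0.085,0,-0.05],[0,-0.29,-0.14,0,-0.08],[0,-0.41,-0.2,0,-0.11],[0,-0.53,-0.26,0,-0.14],[0,-0.65,-0.32,0,-0.1755],[0,-0.77,-0.38,0,-0.1755],[0,-0.86,-0.424,0,-0.1755]]'; python3 -m pendant '[[0,-0.03,-0.04,0,0],[0,-0.03,-0.04,0,0]]'
python3 - <<'E'
from h import *
s=sense(); print(s["position"],np.array(s["orientation"]),s["q"])
c=snap("wrist","2")
print(np.array(c["world_to_cam"]), proj(c,[.507,.27,.074]))
E
```

```text
time: 1.05
position: [0.4908, 0.2884, 0.2924]
orientation: [[-0.989, -0.149, 0.0], [-0.149, 0.989, 0.0], [-0.0, 0.0, -1.0]]
ft_force: [1.3, 1.8, 0.0]
opening: 1.003
time: 1.25
position: [0.5068, 0.2723, 0.2922]
orientation: [[-0.99, -0.142, 0.001], [-0.142, 0.99, -0.002], [-0.001, -0.002, -1.0]]
ft_force: [-1.0, 0.1, 0.2]
opening: 1.002
[0.5068 0.2723 0.2922] [[-0.9898 -0.1422  0.0012]
 [-0.1422  0.9898 -0.0016]
 [-0.0009 -0.0017 -1.    ]] [-35.0679  20.2584   1.9439  97.3802  -0.6337  62.3657  65.226 ]
[[-0.1423  0.9898 -0.0014 -0.1968]
 [-0.941  -0.1357 -0.3101  0.5526]
 [-0.3072 -0.0428  0.9507 -0.2237]
 [ 0.      0.      0.      1.    ]] [322.624  218.7957]
```

View pics/wrist_2.png

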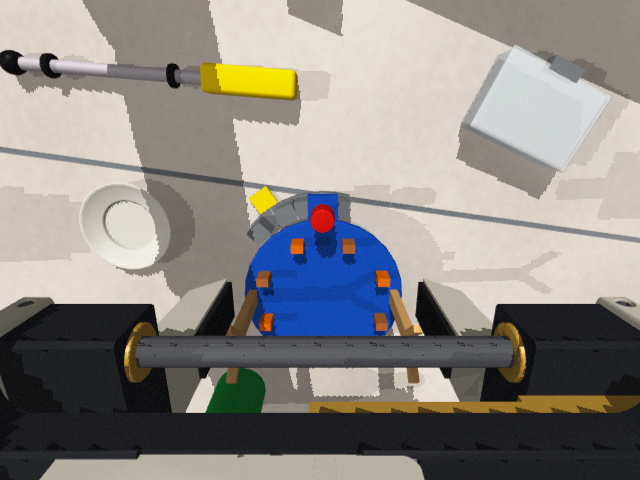

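The wrist image shows the red knob at (322,219), matching the prediction of (322.6,218.8). Descending.

```bash
python3 -m pendant '[[0,0,-0.003,0.06,0],[0,0,-0.003,0.15,0],[0,0,-0.003,0.24,0],[0,0,-0.003,0.33,0],[0,0,-0.003,0.39,0],[0,0,-0.003,0.42,0],[0,0,-0.003,0.42,0]]' 30
python3 -m pendant '[[1,0,0,0,0],[1,0,0,0,0],[1,0,0,0,0],[1,0,0,0,0],[1,0,0,0,0],[1,0,0,0,0]]' 30
python3 - <<'E'
from h import *
s=sense(); print(s["position"],s["opening"]*92,s["ft_force"],s["q"])
c=snap("wrist","3")
E
```

```text
time: 2.0
position: [0.5028, 0.2758, 0.123]
orientation: [[-0.989, -0.151, -0.003], [-0.151, 0.989, -0.001], [0.003, -0.001, -1.0]]
ft_force: [0.1, 0.3, 0.6]
opening: 1.003
time: 2.6
position: [0.5043, 0.2751, 0.1245]
orientation: [[-0.989, -0.149, 0.0], [-0.149, 0.989, 0.0], [-0.0, 0.0, -1.0]]
ft_force: [0.1, 0.2, 0.8]
opening: 0.526
[0.5043 0.2751 0.1245] 48.394739570615016 [0.1175 0.238  0.8047] [-34.6385  31.1055   0.9814 107.3936  -0.7682  41.4832  65.3313]
```

View pics/wrist_3.png

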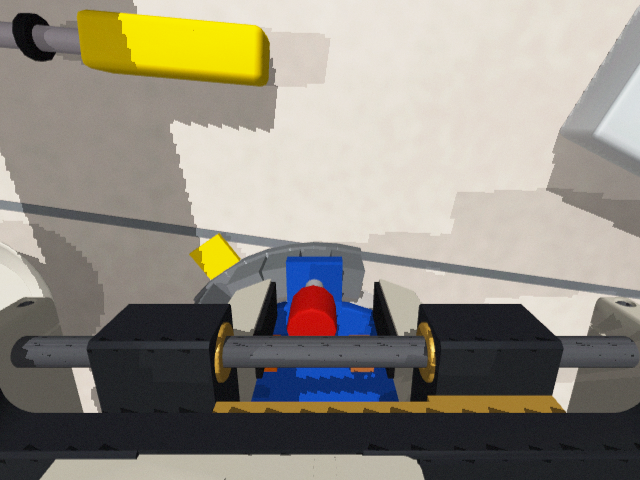

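```bash
python3 -m pendant '[[0.5,-0.005,-0.0135,0,0],[0.5,-0.005,-0.0135,0,0],[0.5,-0.005,-0.0135,0,0]]' 30
python3 -m pendant '[[1,0,0,0,0],[1,0,0,0,0],[1,0,0,0,0],[1,0,0,0,0],[1,0,0,0,0],[1,0,0,0,0]]' 30
python3 - <<'E'
from h import *
s=sense(); print(s["position"],s["opening"]*92,s["ft_force"],s["q"])
c=snap("wrist","4")
E
```

```text
time: 2.95
position: [0.5072, 0.2696, 0.1242]
orientation: [[-0.989, -0.148, 0.0], [-0.148, 0.989, -0.0], [-0.0, -0.0, -1.0]]
ft_force: [-0.5, -0.1, -0.5]
opening: 0.497
time: 3.55
position: [0.5069, 0.2701, 0.1242]
orientation: [[-0.989, -0.149, -0.0], [-0.149, 0.989, 0.0], [0.0, 0.0, -1.0]]
ft_force: [0.1, 0.3, -0.2]
opening: 0.229
[0.5069 0.2701 0.1242] 21.094576864733778 [ 0.1397  0.3111 -0.1742] [-34.0705  31.1317   0.9753 107.3921  -0.7669  41.4844  65.9065]
```

View pics/wrist_4.png

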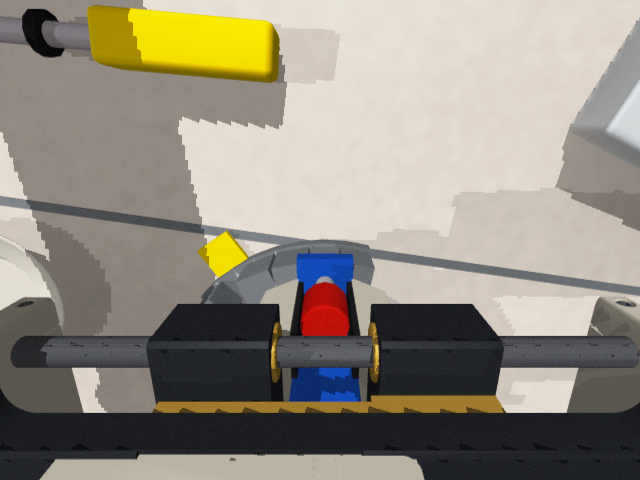

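The knob is held at about 21 mm opening. Pulling the pin up 18 mm.

```bash
python3 -m pendant '[[1,0,0,-0.01,0],[1,0,0,-0.02,0],[1,0,0,-0.03,0],[1,0,0,-0.04,0],[1,0,0,-0.046,0],[1,0,0,-0.046,0],[1,0,0,-0.046,0]]' 35
python3 - <<'E'
from h import *
s=sense(); p=np.array(s["position"]); R=np.array(s["orientation"]); print(p,s["opening"]*92,s["ft_force"])
c=snap("scene","5"); crop(c,340,160,450,260,"s_car5",5)
C=np.array([0.6015,0.2843]); r=p[:2]-C; print(np.linalg.norm(r))
for a in np.linspace(0,0.6,17)[1:]:
    d=np.array([[np.cos(a),-np.sin(a)],[np.sin(a),np.cos(a)]])@r-r
    print(round(a,4), (R[:2,:2].T@d/0.4).round(4), round(-a/np.pi,4))
E
```

```text
time: 4.3
position: [0.5069, 0.27, 0.1426]
orientation: [[-0.989, -0.149, -0.0], [-0.149, 0.989, 0.0], [0.0, 0.0, -1.0]]
ft_force: [1.4, 1.0, -5.3]
opening: 0.232
[0.5069 0.27   0.1426] 21.37973227702123 [ 1.354   0.9598 -5.2589]
0.09564248252545338
0.0375 [-0.0002 -0.009 ] -0.0119
0.075 [-0.0007 -0.0179] -0.0239
0.1125 [-0.0015 -0.0268] -0.0358
0.15 [-0.0027 -0.0357] -0.0477
0.1875 [-0.0042 -0.0446] -0.0597
0.225 [-0.006  -0.0533] -0.0716
0.2625 [-0.0082 -0.062 ] -0.0836
0.3 [-0.0107 -0.0707] -0.0955
0.3375 [-0.0135 -0.0792] -0.1074
0.375 [-0.0166 -0.0876] -0.1194
0.4125 [-0.0201 -0.0959] -0.1313
0.45 [-0.0238 -0.104 ] -0.1432
0.4875 [-0.0279 -0.112 ] -0.1552
0.525 [-0.0322 -0.1198] -0.1671
0.5625 [-0.0369 -0.1275] -0.179
0.6 [-0.0418 -0.135 ] -0.191
```

View pics/s_car5.png

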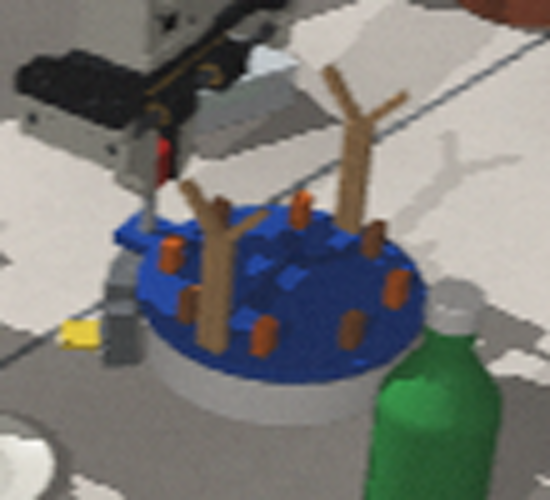

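```bash
python3 -m pendant '[[1,-0.0002,-0.009,0,-0.012],[1,-0.0007,-0.018,0,-0.024],[1,-0.0015,-0.027,0,-0.036],[1,-0.0027,-0.0357,0,-0.0477],[1,-0.0042,-0.0446,0,-0.0597],[1,-0.006,-0.0533,0,-0.0716],[1,-0.0082,-0.062,0,-0.0836],[1,-0.0107,-0.0707,0,-0.0955]]' 35
python3 -m pendant '[[1,-0.0002,-0.009,0,-0.012],[1,-0.0007,-0.018,0,-0.024],[1,-0.0015,-0.027,0,-0.036],[1,-0.0027,-0.0357,0,-0.0477],[1,-0.0042,-0.0446,0,-0.0597],[1,-0.006,-0.0533,0,-0.0716],[1,-0.0082,-0.062,0,-0.0836],[1,-0.0107,-0.0707,0,-0.0955]]' 35
python3 -m pendant '[[1,0,0,0,0],[1,0,0,0,0]]' 35
python3 - <<'E'
from h import *
s=sense(); p=np.array(s["position"]); R=np.array(s["orientation"]); print(p,R,s["opening"]*92,s["ft_force"],s["q"])
r=p[:2]-[0.6015,.2843]; print(np.linalg.norm(r),np.arctan2(r[1],r[0])-np.arctan2(.27-.2843,.5069-.6015))
c=snap("scene","6"); crop(c,340,160,450,260,"s_car6",5)
c=snap("wrist","6")
c=snap("top","6"); crop(c,160,180,290,290,"t_car6",5)
E
```

```text
time: 5.15
position: [0.515, 0.2431, 0.1424]
orientation: [[-0.9, -0.436, -0.001], [-0.436, 0.9, 0.001], [0.0, 0.001, -1.0]]
ft_force: [0.1, 2.9, -5.1]
opening: 0.231
time: 5.95
position: [0.5309, 0.2196, 0.1423]
orientation: [[-0.73, -0.683, -0.001], [-0.683, 0.73, 0.0], [0.001, 0.001, -1.0]]
ft_force: [-0.5, 4.0, -6.3]
opening: 0.231
time: 6.15
position: [0.5314, 0.2191, 0.1424]
orientation: [[-0.733, -0.681, -0.0], [-0.681, 0.733, -0.0], [0.0, 0.0, -1.0]]
ft_force: [1.1, 1.8, -7.2]
opening: 0.232
[0.5314 0.2191 0.1424] [[-0.7327 -0.6806 -0.0004]
 [-0.6806  0.7327 -0.0001]
 [ 0.0004  0.0002 -1.    ]] 21.32249774063726 [ 1.0887  1.7562 -7.1954] [-21.9805  30.099   -8.0255 105.9755   5.7448  44.337   99.8353]
0.09576153716398497 0.5996167177871512
```

View pics/s_car6.png

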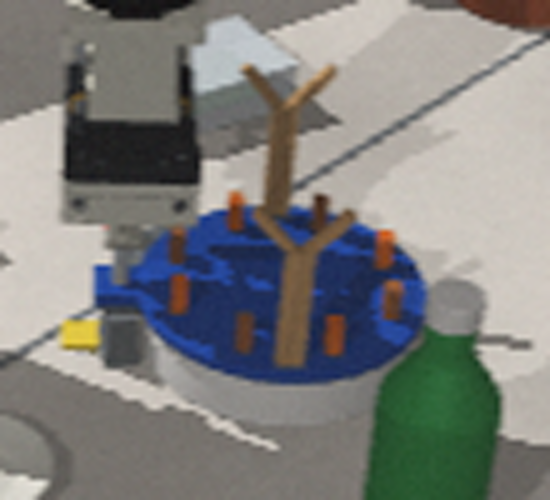

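View pics/wrist_6.png

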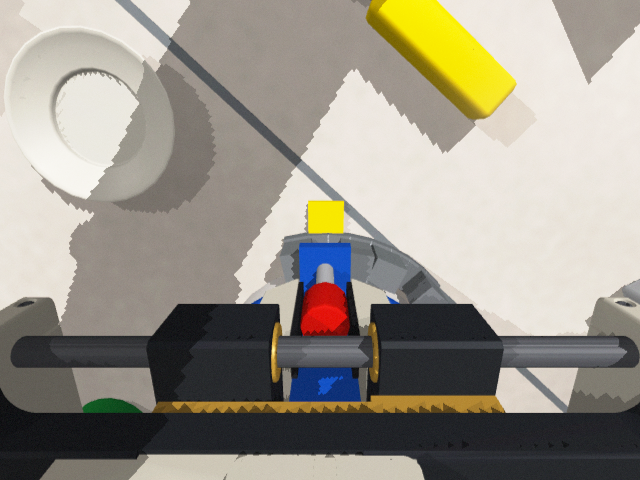

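View pics/t_car6.png

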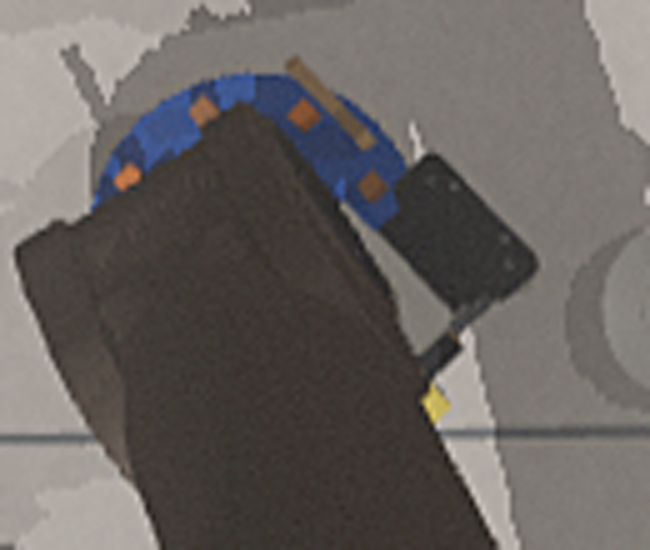

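The tab is lined up with the yellow mark. Lowering the pin.

```bash
python3 -m pendant '[[1,0,0,0.01,0],[1,0,0,0.02,0],[1,0,0,0.03,0],[1,0,0,0.04,0],[1,0,0,0.046,0],[1,0,0,0.046,0],[1,0,0,0.046,0]]' 35
python3 -m pendant '[[0.6,0,0,0,0],[0.6,0,0,0,0],[0.6,0,0,0,0],[0.6,0,0,0,0]]' 35
python3 - <<'E'
from h import *
s=sense(); p=np.array(s["position"]); print(p,s["opening"]*92,s["ft_force"])
c=snap("wrist","7"); c=snap("scene","7"); crop(c,340,160,450,260,"s_car7",5)
E
```

```text
time: 7.0
position: [0.5314, 0.219, 0.1242]
orientation: [[-0.732, -0.681, -0.0], [-0.681, 0.732, -0.0], [0.0, 0.0, -1.0]]
ft_force: [-2.2, -0.6, -1.8]
opening: 0.229
time: 7.4
position: [0.5319, 0.2191, 0.1245]
orientation: [[-0.732, -0.681, 0.001], [-0.681, 0.732, 0.0], [-0.001, -0.0, -1.0]]
ft_force: [0.1, 0.8, 0.5]
opening: 0.398
[0.5319 0.2191 0.1245] 36.6034475867631 [0.1081 0.7579 0.5469]
```

View pics/wrist_7.png

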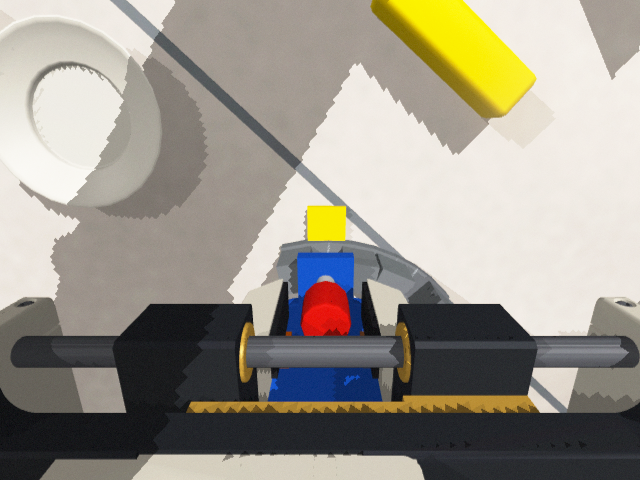

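View pics/s_car7.png

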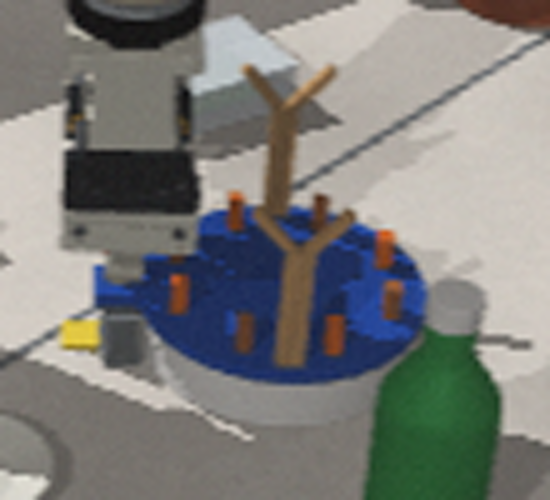

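The pin is back down: the knob is at the same pixel and TCP height as when first gripped. Retreating up and over to the rack.

```bash
python3 -m pendant '[[0.5,0,0,-0.03,0],[0.5,0,0,-0.12,0],[0.5,0,0,-0.24,0],[0.5,0,0,-0.36,0],[0.5,0,0,-0.46,0],[0.5,0,0,-0.5,0],[0.5,0,0,-0.5,0]]'
python3 -m pendant '[[0.65,0.04,-0.06,0,0.02],[0.65,0.1,-0.16,0,0.06],[0.65,0.17,-0.26,0,0.1],[0.65,0.235,-0.36,0,0.14],[0.65,0.3,-0.46,0,0.18],[0.65,0.366,-0.56,0,0.22],[0.65,0.432,-0.66,0,0.2528],[0.65,0.49,-0.75,0,0.2528]]'
python3 - <<'E'
from h import *
s=sense(); p=np.array(s["position"]); print(toolrel([.611,-.2425,p[2]]),p)
E
```

```text
time: 8.2
position: [0.5325, 0.2197, 0.3284]
orientation: [[-0.732, -0.681, 0.006], [-0.681, 0.732, 0.003], [-0.006, -0.002, -1.0]]
ft_force: [-0.1, 0.7, -0.2]
opening: 0.501
time: 9.0
position: [0.5919, -0.1365, 0.3236]
orientation: [[-0.999, 0.049, -0.001], [0.049, 0.999, -0.0], [0.001, -0.0, -1.0]]
ft_force: [1.3, 0.4, -0.5]
opening: 0.351
[-0.0607 -0.2624  0.    ] [ 0.5919 -0.1365  0.3236]
```

```bash
python3 -m pendant '[[0.65,-0.02,-0.08,0,0],[0.65,-0.04,-0.16,0,0],[0.65,-0.055,-0.23,0,0],[0.65,-0.06,-0.26,0,0],[0.65,-0.06,-0.26,0,0],[0.65,-0.06,-0.26,0,0]]'
python3 - <<'E'
from h import *
s=sense(); p=np.array(s["position"]); print(p)
c=snap("wrist","8"); t=snap("top","8"); sc=snap("scene","8")
crop(t,160,180,360,320,"t_car8",4);crop(sc,340,160,450,260,"s_car8",5)
E
```

```text
time: 9.6
position: [0.6118, -0.2373, 0.3238]
orientation: [[-0.999, 0.044, -0.001], [0.044, 0.999, 0.001], [0.001, 0.001, -1.0]]
ft_force: [0.9, 0.2, 0.5]
opening: 0.351
[ 0.6118 -0.2373  0.3238]
```

View pics/wrist_8.png

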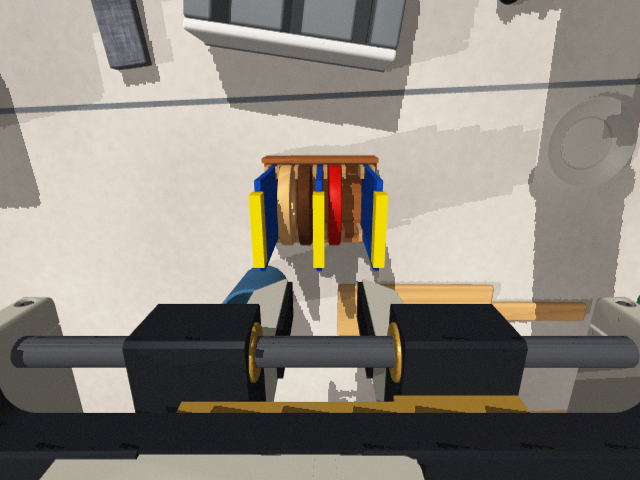

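View pics/t_car8.png

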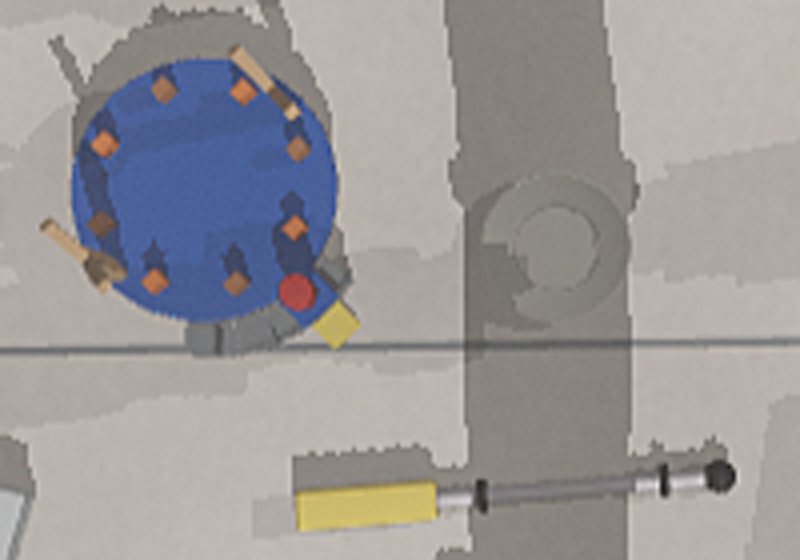

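View pics/s_car8.png

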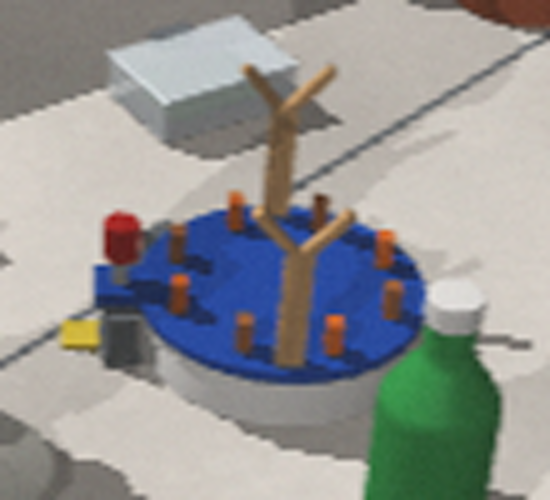

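Wrist view: strips at columns 257, 319 and 379. Rings seen: light wood (287,205), dark brown (304,205) and red (335,205); there's possibly something at (352,205). Checking the knob and refining the panels.

Run:
```python
from h import *
t=load("top","8"); s=load("scene","8"); w=load("wrist","8"); t1=load("top","1")
red=lambda c,b:[x for x in blobs(cv2.bitwise_or(mask(c,(0,120,50),(6,255,255),b),mask(c,(172,120,50),(180,255,255),b)),8)]
a=red(t,(220,240,250,270)); b=red(s,(355,195,375,220)); print(a,b)
k,e=tri((t,*a[0][0]),(s,*b[0][0])); print("knob",k,e); r=k[:2]-[.6015,.2843]; print(np.linalg.norm(r),np.arctan2(r[1],r[0])-np.arctan2(.27-.2843,.507-.6015))
m=mask(w,(22,150,100),(34,255,255),(230,170,400,290))
cs=cv2.findContours(m,cv2.RETR_EXTERNAL,cv2.CHAIN_APPROX_NONE)[0]
for c in cs:
    if cv2.contourArea(c)<100: continue
    q=cv2.boxPoints(cv2.minAreaRect(c)); print(q.round(1).tolist())
    W=np.array([onz(w,u,v,.15)[:2] for u,v in q]); print(W.round(4).tolist(), W.mean(0))
for (u1,v1),(u2,v2) in zip([(402.98,213.95),(423.37,215.43),(444.01,215.56)],[b[0] for b in sorted(blobs(m,100),key=lambda b:-b[0][0])]):
    print((u2,v2),*tri((t1,u1,v1),(w,u2,v2)))
crop(w,230,140,400,290,"w_rack8",4)
```

```text
[([233.9, 252.69], [230, 249, 9, 8, 58])] [([363.85, 207.15], [361, 203, 7, 10, 59])]
knob [0.5315 0.2187 0.0729] [0.00018357036148953246, 0.0001835703614894534]
0.095936287403602 0.6032750777481413
[[248.10000610351562, 192.1999969482422], [262.70001220703125, 191.39999389648438], [266.8999938964844, 266.79998779296875], [252.3000030517578, 267.6000061035156]]
[[0.5759, -0.2939], [0.5758, -0.2827], [0.6378, -0.2854], [0.638, -0.2974]] [ 0.6069 -0.2898]
[[370.20001220703125, 266.8999938964844], [373.3999938964844, 190.60000610351562], [387.70001220703125, 191.1999969482422], [384.6000061035156, 267.5]]
[[0.6416, -0.2013], [0.5789, -0.1987], [0.5798, -0.1877], [0.6426, -0.1896]] [ 0.6107 -0.1943]
[[312.0, 191.0], [324.0, 191.0], [324.0, 267.0], [312.0, 267.0]]
[[0.5771, -0.2453], [0.5775, -0.2362], [0.64, -0.2389], [0.6396, -0.2487]] [ 0.6086 -0.2423]
(378.87, 228.88) [ 0.6131 -0.1937  0.1422] [0.0012785220404755602, 0.0012785220404756058]
(318.05, 228.88) [ 0.6097 -0.2426  0.1433] [0.00039408932546659007, 0.00039408932546641307]
(257.63, 229.01) [ 0.6101 -0.2937  0.1351] [0.0008836013199502151, 0.0008836013199501964]
```

View pics/w_rack8.png

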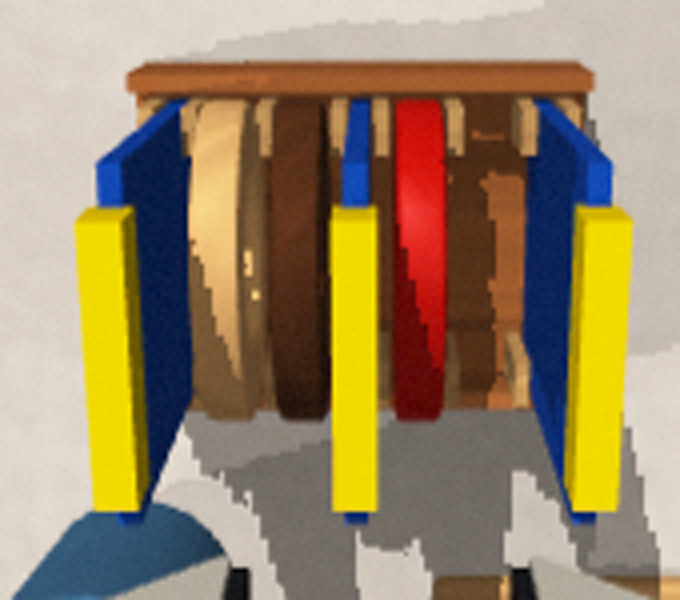

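The knob now sits at 0.603 rad and the same height as before, so the pin is seated in the second hole. There are three panels and three rings (slots −15, 15, 34). Next, a look at the stand with the wrist camera.

```bash
python3 -m pendant '[[0.65,0.06,0,0,0],[0.65,0.16,0,0,0],[0.65,0.27,0,0,0],[0.65,0.37,0,0,0],[0.65,0.45,0,0,0],[0.65,0.48,0,0,0],[0.65,0.48,0,0,0]]'
python3 - <<'E'
from h import *
s=sense(); p=np.array(s["position"]); print(p)
c=snap("wrist","9")
E
```

```text
time: 10.45
position: [0.4191, -0.2299, 0.3249]
orientation: [[-0.999, 0.044, 0.001], [0.044, 0.999, 0.0], [-0.001, 0.0, -1.0]]
ft_force: [0.4, -0.7, -0.1]
opening: 0.355
[ 0.4191 -0.2299  0.3249]
```

View pics/wrist_9.png

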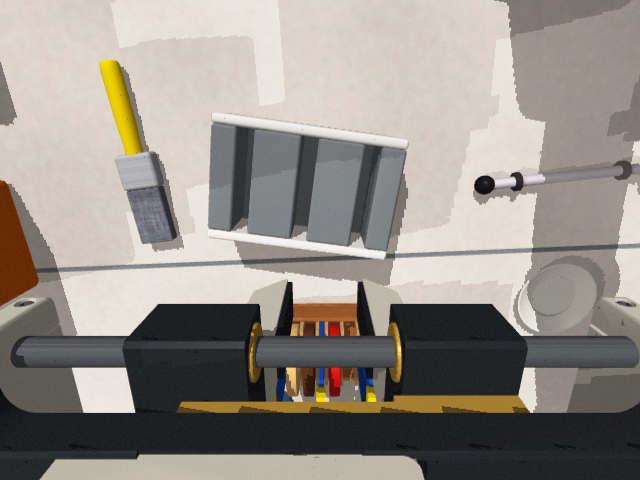

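The stand top spans (212,114), (408,141), (386,255) and (209,234) in this picture. I'll zoom in for edge points.

Run:
```python
from h import *
w=load("wrist","9"); t=load("top","1")
crop(w,195,100,420,265,"w_st",3); crop(t,370,265,470,340,"t_st",6)
```

```text
(no output)
```

View pics/w_st.png

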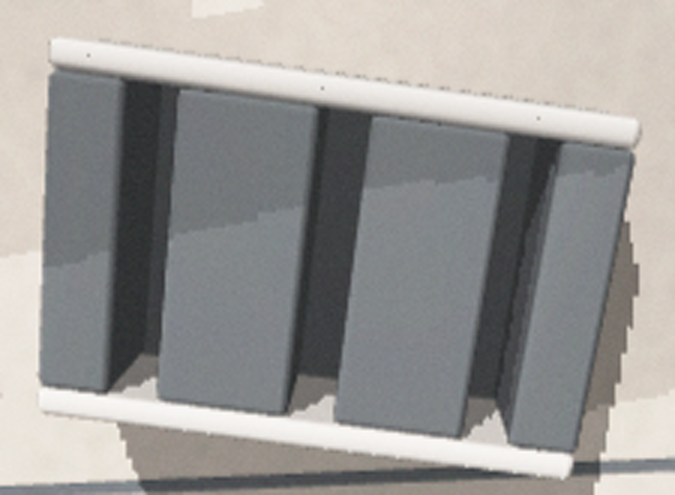

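View pics/t_st.png

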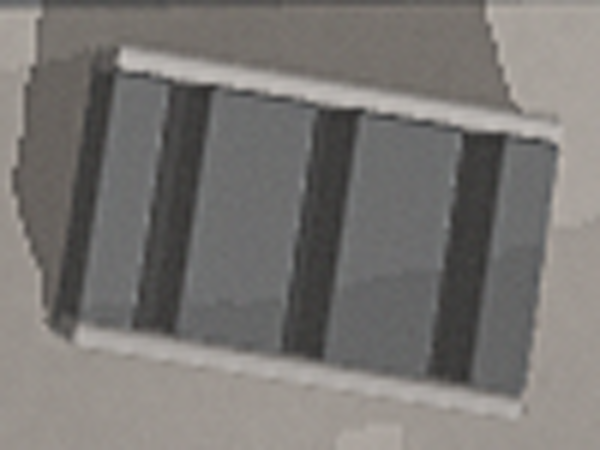

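Run:
```python
from h import *
w=load("wrist","9"); t=load("top","1")
# order: near-robot end (left,right in wrist), far end (left,right in wrist)
W={'A':[(124,82),(180,90),(106,390),(158,398)],'B':[(318,107),(370,115),(288,412),(335,418)],'C':[(508,133),(560,143),(462,437),(510,445)]}
T={'A':[(472,382),(428,376),(503,137),(460,130)],'B':[(326,357),(282,350),(360,112),(316,107)],'C':[(175,333),(132,327),(212,88),(170,82)]}
for k in 'ABC':
    P=[];Pw=[];Pt=[]
    for a,b in zip(W[k],T[k]):
        ua=(195+(a[0])/3,100+a[1]/3); ub=(370+b[0]/6,265+b[1]/6)
        P.append(tri((w,*ua),(t,*ub))[0]); Pw.append(onz(w,*ua,.068)); Pt.append(onz(t,*ub,.068))
    P=np.array(P);Pw=np.array(Pw);Pt=np.array(Pt)
    print(k,"tri",P.mean(0),"w",Pw.mean(0)[:2],"t",Pt.mean(0)[:2])
    for Q in (Pw,Pt):
        d=(Q[2]+Q[3]-Q[0]-Q[1])[:2]/2; print("   len",np.linalg.norm(d),"ang",np.degrees(np.arctan2(d[1],d[0])),"wid",np.linalg.norm(Q[0]-Q[1]))
```

```text
A tri [ 0.3884 -0.309   0.0786] w [ 0.3886 -0.3103] t [ 0.3879 -0.3126]
   len 0.10263472267269971 ang -10.366209635779818 wid 0.01765175656355913
   len 0.10254407304532671 ang -9.387324847956705 wid 0.01844932924479316
B tri [ 0.3987 -0.25    0.0759] w [ 0.399  -0.2496] t [ 0.3989 -0.2525]
   len 0.10251514159308499 ang -9.621200641823064 wid 0.01666030540921773
   len 0.10206695880141262 ang -9.761491442453213 wid 0.018489504656720866
C tri [ 0.4096 -0.1898  0.0722] w [ 0.4106 -0.1892] t [ 0.4097 -0.1907]
   len 0.10376410532390448 ang -9.420600995998884 wid 0.017059633273721918
   len 0.10267498770188906 ang -10.277162637676673 wid 0.018010016663124028
```

Stand slots are measured with about 2 mm agreement between views, 61 mm apart (62 expected): A (0.388,−0.311), B (0.399,−0.251), C (0.410,−0.190), with slot direction −9.8°. Going to panel 3.

```bash
python3 -m pendant '[[0.65,-0.06,-0.02,0,0],[0.65,-0.17,-0.05,0,0],[0.65,-0.29,-0.08,0,0],[0.65,-0.4,-0.11,0,0],[0.65,-0.46,-0.128,0,0],[0.65,-0.479,-0.133,0,0],[0.65,-0.479,-0.133,0,0],[0.65,-0.479,-0.133,0,0]]'
python3 - <<'E'
from h import *
s=sense(); p=np.array(s["position"]); print(p, toolrel([.608,-.2915,.188]))
w=snap("wrist","10"); m=mask(w,(22,150,100),(34,255,255),(180,170,430,290))
for b in blobs(m,100): print(b, onz(w,*b[0],.147))
E
```

```text
time: 11.3
position: [0.6087, -0.2917, 0.3239]
orientation: [[-0.999, 0.044, -0.001], [0.044, 0.999, 0.0], [0.001, 0.0, -1.0]]
ft_force: [-0.8, 0.4, 0.2]
opening: 0.35
[ 0.6087 -0.2917  0.3239] [0.0016 0.0003 0.3398]
([325.39, 229.66], [320, 192, 12, 77, 892]) [ 0.6061 -0.291   0.147 ]
([385.73, 229.92], [378, 192, 17, 77, 1077]) [ 0.6085 -0.243   0.147 ]
```

```bash
python3 -m pendant '[[0.65,0,0,0.05,0],[0.65,0,0,0.13,0],[0.65,0,0,0.21,0],[0.65,0,0,0.28,0],[0.65,0,0,0.32,0],[0.65,0,0,0.338,0],[0.65,0,0,0.338,0],[0.65,0,0,0.338,0]]'
python3 - <<'E'
from h import *
s=sense(); print(s["position"],s["opening"],s["ft_force"])
E
python3 -m pendant '[[1,0,0,0,0],[1,0,0,0,0],[1,0,0,0,0],[1,0,0,0,0],[1,0,0,0,0]]' 25
python3 - <<'E'
from h import *
s=sense(); print(s["position"],s["opening"]*92,s["ft_force"])
snap("wrist","11")
E
```

```text
time: 12.15
position: [0.6093, -0.2924, 0.1904]
orientation: [[-0.999, 0.045, 0.002], [0.045, 0.999, -0.001], [-0.002, -0.001, -1.0]]
ft_force: [0.3, -0.2, 1.0]
opening: 0.349
[ 0.6093 -0.2924  0.1904] 0.3491418649116453 [ 0.3081 -0.2251  0.9539]
time: 12.65
position: [0.6093, -0.2921, 0.1895]
orientation: [[-0.999, 0.045, 0.001], [0.045, 0.999, -0.0], [-0.001, 0.0, -1.0]]
ft_force: [-0.9, 0.6, 3.7]
opening: 0.096
[ 0.6093 -0.2921  0.1895] 8.865874152420073 [-0.9219  0.5756  3.7319]
```

View pics/wrist_11.png

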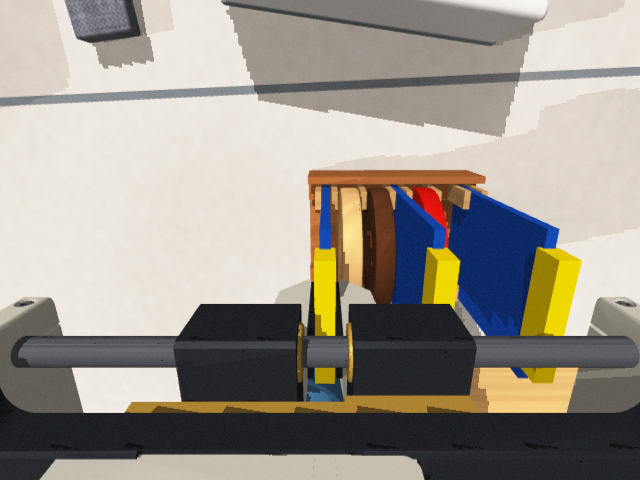

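The strip is gripped at 8.9 mm. Lifting straight up.

```bash
python3 -m pendant '[[1,0,0,-0.015,0],[1,0,0,-0.04,0],[1,0,0,-0.08,0],[1,0,0,-0.13,0],[1,0,0,-0.18,0],[1,0,0,-0.22,0],[1,0,0,-0.235,0],[1,0,0,-0.235,0]]'
python3 -m pendant '[[1,0.04,-0.005,0,0.005],[1,0.12,-0.015,0,0.012],[1,0.22,-0.03,0,0.02],[1,0.33,-0.044,0,0.03],[1,0.43,-0.058,0,0.0406],[1,0.51,-0.068,0,0.0406],[1,0.545,-0.072,0,0.0406],[1,0.55,-0.0724,0,0.0406]]'
python3 -m pendant '[[1,0,0,0,0],[1,0,0,0,0],[1,0,0,0,0]]'
python3 - <<'E'
from h import *
s=sense(); R=np.array(s["orientation"]); print(s["position"],s["opening"]*92,s["ft_force"],np.degrees(np.arctan2(R[1,1],R[0,1])), toolrel([.388,-.311,.178]))
snap("wrist","12"); t=snap("top","12"); crop(t,370,180,470,340,"t12",4); sc=snap("scene","12"); crop(sc,150,190,310,350,"s12",4)
E
```

```text
time: 13.5
position: [0.6094, -0.2924, 0.2842]
orientation: [[-0.999, 0.045, 0.002], [0.045, 0.999, -0.001], [-0.002, -0.001, -1.0]]
ft_force: [0.7, 0.3, -0.7]
opening: 0.093
time: 14.3
position: [0.3864, -0.3114, 0.2827]
orientation: [[-0.985, 0.173, -0.001], [0.173, 0.985, 0.001], [0.001, 0.0, -1.0]]
ft_force: [0.9, 0.4, -0.6]
opening: 0.093
time: 14.6
position: [0.3893, -0.3109, 0.2827]
orientation: [[-0.985, 0.17, -0.0], [0.17, 0.985, 0.0], [0.0, 0.0, -1.0]]
ft_force: [0.8, -1.1, -0.5]
opening: 0.099
[ 0.3893 -0.3109  0.2827] 9.138965057691811 [ 0.8313 -1.0968 -0.5141] 80.22497611077556 [ 0.0031 -0.0008  0.2619]
```

View pics/wrist_12.png

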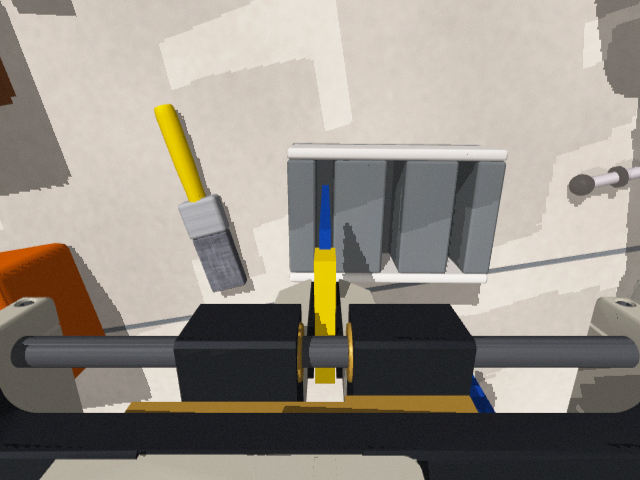

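View pics/s12.png

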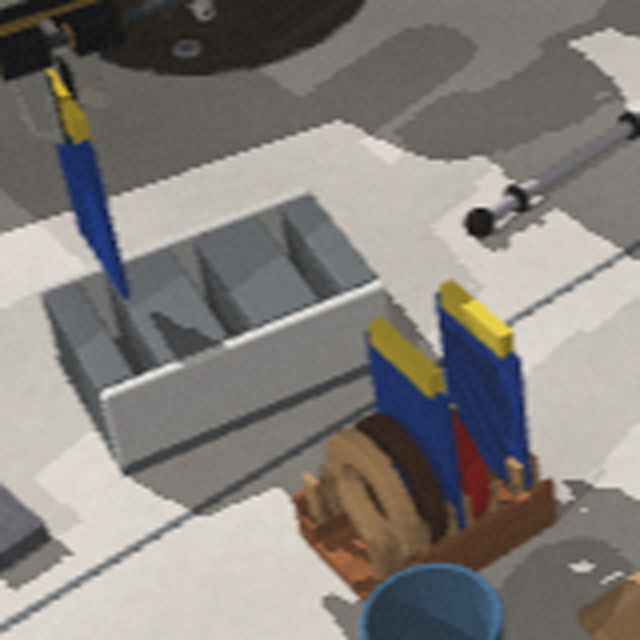

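The panel hangs vertical over slot A: its lower edge is at (325,215), between the slot walls at about 315 and 335. Lowering.

```bash
python3 -m pendant '[[1,0,0,0.03,0],[1,0,0,0.08,0],[1,0,0,0.13,0],[1,0,0,0.18,0],[1,0,0,0.22,0],[1,0,0,0.25,0],[1,0,0,0.262,0],[1,0,0,0.264,0]]'
python3 -m pendant '[[1,0,0,0,0],[1,0,0,0,0]]'
python3 - <<'E'
from h import *
s=sense(); print(s["position"],s["opening"]*92,s["ft_force"])
E
```

```text
time: 15.55
position: [0.3878, -0.3112, 0.1768]
orientation: [[-0.985, 0.171, -0.001], [0.171, 0.985, 0.0], [0.001, 0.0, -1.0]]
ft_force: [0.4, -0.0, 0.2]
opening: 0.095
time: 15.75
position: [0.3883, -0.3115, 0.1781]
orientation: [[-0.985, 0.171, 0.001], [0.171, 0.985, -0.001], [-0.001, -0.0, -1.0]]
ft_force: [-0.3, 0.3, -1.4]
opening: 0.092
[ 0.3883 -0.3115  0.1781] 8.491737114799985 [-0.3302  0.349  -1.3926]
```

```bash
python3 -m pendant '[[1,0,0,0.006,0],[1,0,0,0.006,0],[0.7,0,0,0.006,0],[0.7,0,0,0.006,0],[0.7,0,0,0.006,0],[0.7,0,0,0.006,0]]'
python3 -m pendant '[[0.65,0,0,-0.03,0],[0.65,0,0,-0.1,0],[0.65,0,0,-0.2,0],[0.65,0,0,-0.29,0],[0.65,0,0,-0.34,0],[0.65,0,0,-0.36,0],[0.65,0,0,-0.36,0]]'
python3 - <<'E'
from h import *
s=sense(); print(s["position"],s["opening"]*92,s["ft_force"],toolrel([.6095,-.2425,.323]))
snap("wrist","13"); sc=snap("scene","13"); crop(sc,150,190,310,350,"s13",4)
E
```

```text
time: 16.35
position: [0.3879, -0.3112, 0.175]
orientation: [[-0.985, 0.171, -0.0], [0.171, 0.985, 0.0], [0.0, 0.0, -1.0]]
ft_force: [-0.4, 0.3, -0.6]
opening: 0.3
time: 17.05
position: [0.3882, -0.3114, 0.3201]
orientation: [[-0.985, 0.171, 0.002], [0.171, 0.985, -0.001], [-0.002, -0.001, -1.0]]
ft_force: [-0.5, 0.9, -0.3]
opening: 0.349
[ 0.3882 -0.3114  0.3201] 32.10513071000451 [-0.4728  0.9054 -0.3378] [-0.5155  0.2646 -0.0063]
```

View pics/wrist_13.png

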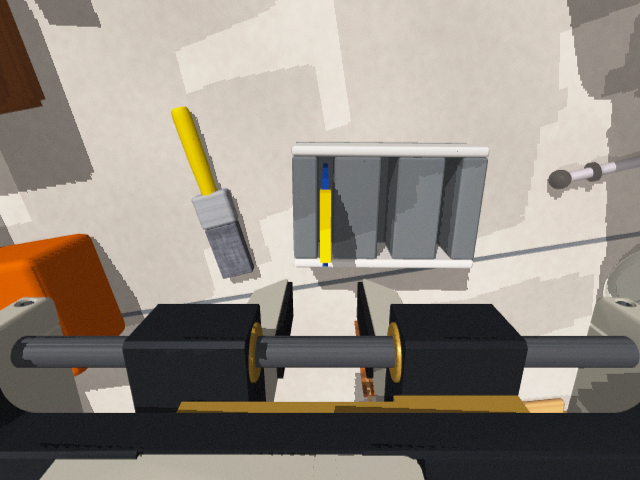

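View pics/s13.png

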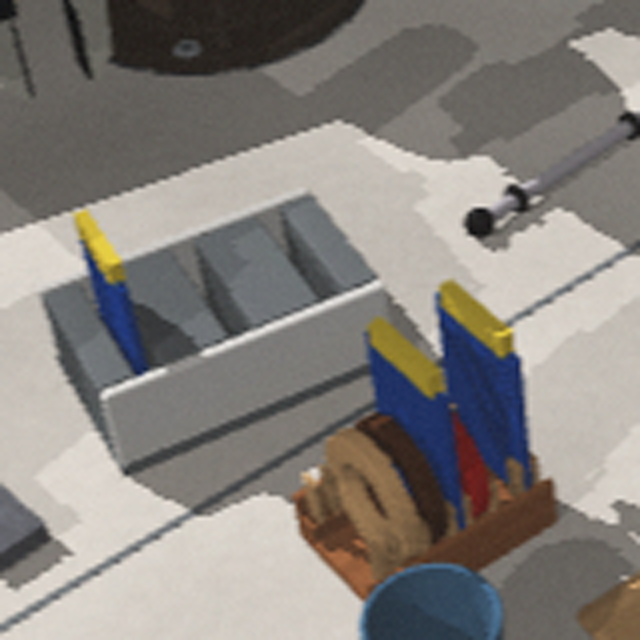

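Panel 3 stands upright in slot A. Next is panel 2.

```bash
python3 -m pendant '[[0.65,-0.05,0.02,0,0],[0.65,-0.14,0.07,0,-0.01],[0.65,-0.25,0.13,0,-0.02],[0.65,-0.36,0.185,0,-0.03],[0.65,-0.45,0.23,0,-0.0406],[0.65,-0.505,0.26,0,-0.0406],[0.65,-0.5155,0.2646,0,-0.0406],[0.65,-0.5155,0.2646,0,-0.0406]]'
python3 -m pendant '[[0.65,0,0,0,0],[0.65,0,0,0,0]]'
python3 - <<'E'
from h import *
s=sense(); p=np.array(s["position"]); print(p, toolrel([.6095,-.2425,.189]))
w=snap("wrist","14"); m=mask(w,(22,150,100),(34,255,255),(180,170,430,290))
for b in blobs(m,100): print(b, onz(w,*b[0],.147))
E
```

```text
time: 17.95
position: [0.6091, -0.2419, 0.3169]
orientation: [[-0.999, 0.044, -0.003], [0.044, 0.999, 0.001], [0.003, 0.001, -1.0]]
ft_force: [-0.6, 0.7, -0.3]
opening: 0.348
time: 18.15
position: [0.6079, -0.2434, 0.319]
orientation: [[-0.999, 0.047, -0.001], [0.047, 0.999, -0.0], [0.001, -0.0, -1.0]]
ft_force: [-0.4, -0.1, 0.9]
opening: 0.348
[ 0.6079 -0.2434  0.319 ] [-0.0041  0.0026  0.3249]
([326.5, 235.46], [321, 197, 12, 78, 921]) [ 0.6086 -0.2422  0.147 ]
([387.72, 234.56], [379, 197, 19, 77, 1112]) [ 0.6101 -0.1941  0.147 ]
```

```bash
python3 -m pendant '[[0.65,-0.002,0.002,0.05,0],[0.65,-0.003,0.0025,0.13,0],[0.65,-0.003,0.0025,0.21,0],[0.65,-0.003,0.0025,0.28,0],[0.65,-0.003,0.0025,0.315,0],[0.65,-0.003,0.0025,0.325,0],[0.65,-0.003,0.0025,0.325,0]]'
python3 -m pendant '[[1,0,0,0,0],[1,0,0,0,0],[1,0,0,0,0],[1,0,0,0,0],[1,0,0,0,0]]' 25
python3 - <<'E'
from h import *
s=sense(); print(s["position"],s["opening"]*92,s["ft_force"])
E
```

```text
time: 18.9
position: [0.6105, -0.2417, 0.1896]
orientation: [[-0.999, 0.045, 0.0], [0.045, 0.999, -0.0], [-0.0, -0.0, -1.0]]
ft_force: [0.2, -0.7, 0.9]
opening: 0.348
time: 19.4
position: [0.6109, -0.2417, 0.1898]
orientation: [[-0.999, 0.045, 0.001], [0.045, 0.999, -0.001], [-0.001, -0.001, -1.0]]
ft_force: [-0.2, -0.1, 4.7]
opening: 0.093
[ 0.6109 -0.2417  0.1898] 8.582333890301127 [-0.2412 -0.0841  4.7185]
```

```bash
python3 -m pendant '[[1,0,0,-0.015,0],[1,0,0,-0.04,0],[1,0,0,-0.08,0],[1,0,0,-0.13,0],[1,0,0,-0.18,0],[1,0,0,-0.22,0],[1,0,0,-0.235,0],[1,0,0,-0.235,0]]'
python3 -m pendant '[[1,0.04,-0.004,0,0.005],[1,0.12,-0.01,0,0.012],[1,0.22,-0.02,0,0.02],[1,0.33,-0.03,0,0.03],[1,0.42,-0.038,0,0.0406],[1,0.49,-0.044,0,0.0406],[1,0.523,-0.047,0,0.0406],[1,0.528,-0.047,0,0.0406]]'
python3 -m pendant '[[1,0,0,0,0],[1,0,0,0,0],[1,0,0,0,0]]'
python3 - <<'E'
from h import *
s=sense(); R=np.array(s["orientation"]); print(s["position"],s["opening"]*92,s["ft_force"],np.degrees(np.arctan2(R[1,1],R[0,1])), toolrel([.399,-.251,.1755]))
snap("wrist","15")
E
```

```text
time: 20.2
position: [0.6108, -0.2415, 0.2841]
orientation: [[-0.999, 0.045, 0.002], [0.045, 0.999, -0.0], [-0.002, -0.0, -1.0]]
ft_force: [0.4, -1.1, -0.8]
opening: 0.096
time: 21.0
position: [0.3973, -0.2508, 0.2828]
orientation: [[-0.985, 0.173, -0.001], [0.173, 0.985, 0.0], [0.001, 0.0, -1.0]]
ft_force: [0.5, -0.6, -0.6]
opening: 0.094
time: 21.3
position: [0.3998, -0.2505, 0.2828]
orientation: [[-0.985, 0.17, -0.0], [0.17, 0.985, -0.0], [0.0, -0.0, -1.0]]
ft_force: [-0.2, -0.5, 0.4]
opening: 0.096
[ 0.3998 -0.2505  0.2828] 8.787662111494157 [-0.191  -0.4659  0.423 ] 80.2019660681554 [ 0.0018 -0.0016  0.2682]
```

View pics/wrist_15.png

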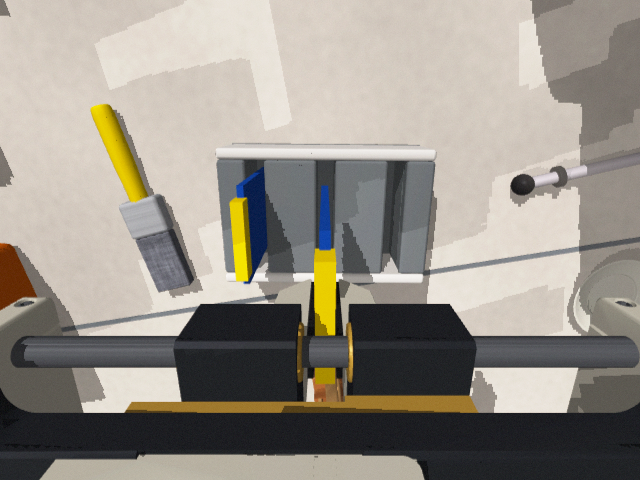

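```bash
python3 -m pendant '[[1,0,0,0.03,0],[1,0,0,0.08,0],[1,0,0,0.13,0],[1,0,0,0.18,0],[1,0,0,0.22,0],[1,0,0,0.25,0],[1,0,0,0.265,0],[1,0,0,0.267,0]]'
python3 -m pendant '[[1,0,0,0.003,0],[1,0,0,0.003,0],[0.7,0,0,0.003,0],[0.7,0,0,0.003,0],[0.7,0,0,0.003,0],[0.7,0,0,0.003,0]]'
python3 -m pendant '[[0.65,0,0,-0.03,0],[0.65,0,0,-0.1,0],[0.65,0,0,-0.2,0],[0.65,0,0,-0.29,0],[0.65,0,0,-0.34,0],[0.65,0,0,-0.36,0],[0.65,0,0,-0.36,0]]'
python3 - <<'E'
from h import *
s=sense(); print(s["position"],s["opening"]*92,s["ft_force"],toolrel([.611,-.1935,.321]))
snap("wrist","16"); t=snap("scene","16")
E
```

```text
time: 22.15
position: [0.3986, -0.2507, 0.1754]
orientation: [[-0.985, 0.171, -0.001], [0.171, 0.985, 0.0], [0.001, 0.0, -1.0]]
ft_force: [1.4, -0.0, 0.5]
opening: 0.096
time: 22.75
position: [0.3987, -0.2507, 0.175]
orientation: [[-0.985, 0.171, 0.0], [0.171, 0.985, -0.0], [-0.0, 0.0, -1.0]]
ft_force: [1.0, -0.6, -0.8]
opening: 0.295
time: 23.45
position: [0.3989, -0.2508, 0.3195]
orientation: [[-0.985, 0.171, 0.002], [0.171, 0.985, -0.0], [-0.002, -0.0, -1.0]]
ft_force: [-0.3, -1.0, -0.7]
opening: 0.347
[ 0.3989 -0.2508  0.3195] 31.96369160938944 [-0.3493 -0.9741 -0.6711] [-0.4978  0.232  -0.003 ]
```

View pics/wrist_16.png

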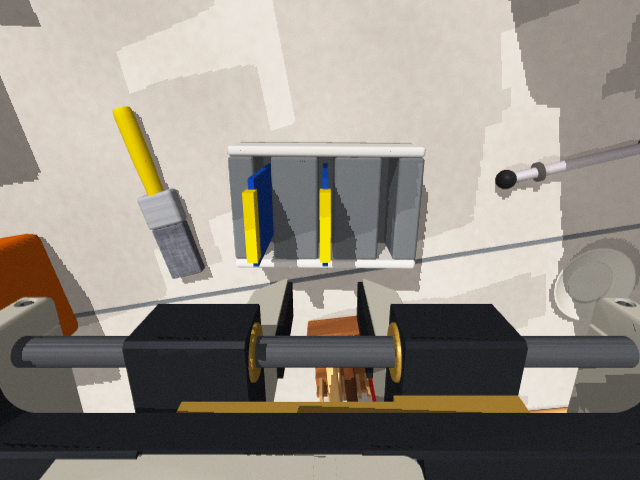

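View pics/scene_16.png

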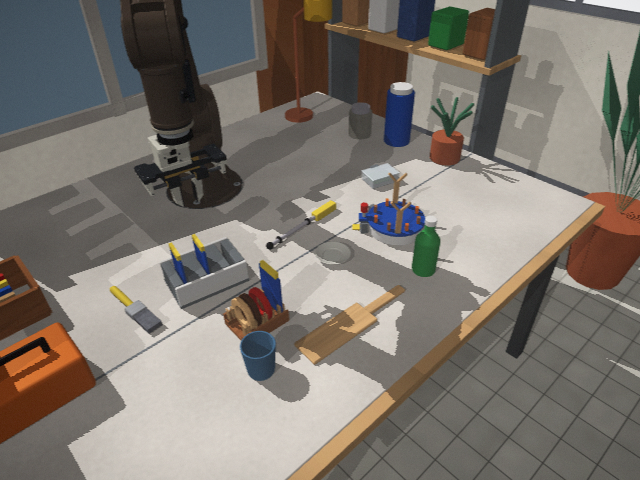

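Two panels now stand in the stand. On to panel 1.

```bash
python3 -m pendant '[[0.65,-0.05,0.02,0,0],[0.65,-0.14,0.065,0,-0.01],[0.65,-0.25,0.116,0,-0.02],[0.65,-0.36,0.168,0,-0.03],[0.65,-0.44,0.205,0,-0.0406],[0.65,-0.488,0.228,0,-0.0406],[0.65,-0.498,0.232,0,-0.0406],[0.65,-0.498,0.232,0,-0.0406]]'
python3 -m pendant '[[0.65,0,0,0,0],[0.65,0,0,0,0]]'
python3 - <<'E'
from h import *
s=sense(); p=np.array(s["position"]); print(p, toolrel([.611,-.1935,.189]))
w=snap("wrist","17"); m=mask(w,(22,150,100),(34,255,255),(180,170,430,290))
for b in blobs(m,100): print(b, onz(w,*b[0],.147))
E
```

```text
time: 24.35
position: [0.6104, -0.1933, 0.317]
orientation: [[-0.999, 0.044, -0.003], [0.044, 0.999, 0.0], [0.003, 0.0, -1.0]]
ft_force: [-0.9, -0.4, 0.0]
opening: 0.348
time: 24.55
position: [0.6096, -0.1944, 0.319]
orientation: [[-0.999, 0.046, -0.001], [0.046, 0.999, -0.0], [0.001, -0.0, -1.0]]
ft_force: [-0.1, 0.6, -0.1]
opening: 0.348
[ 0.6096 -0.1944  0.319 ] [-0.0035  0.0024  0.3251]
([326.48, 235.88], [321, 197, 12, 78, 921]) [ 0.6108 -0.1931  0.147 ]
```

View pics/wrist_17.png

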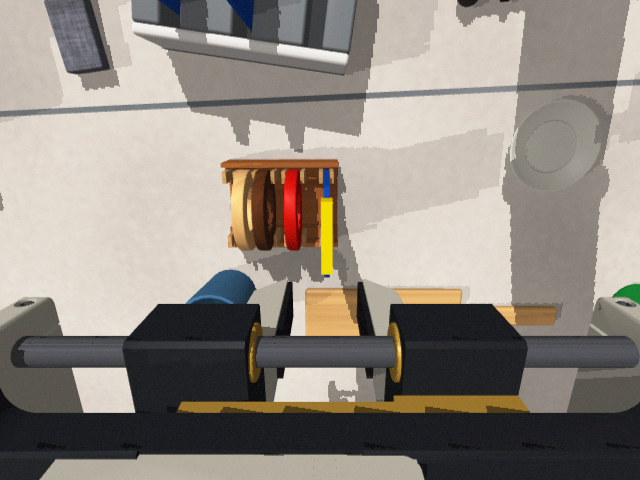

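```bash
python3 -m pendant '[[0.65,-0.002,0.002,0.05,0],[0.65,-0.003,0.0025,0.13,0],[0.65,-0.003,0.0025,0.21,0],[0.65,-0.003,0.0025,0.28,0],[0.65,-0.003,0.0025,0.315,0],[0.65,-0.003,0.0025,0.325,0],[0.65,-0.003,0.0025,0.325,0]]'
python3 -m pendant '[[1,0,0,0,0],[1,0,0,0,0],[1,0,0,0,0],[1,0,0,0,0],[1,0,0,0,0]]' 25
python3 -m pendant '[[1,0,0,-0.015,0],[1,0,0,-0.04,0],[1,0,0,-0.08,0],[1,0,0,-0.13,0],[1,0,0,-0.18,0],[1,0,0,-0.22,0],[1,0,0,-0.235,0],[1,0,0,-0.235,0]]'
python3 - <<'E'
from h import *
s=sense(); print(s["position"],s["opening"]*92,s["ft_force"],toolrel([.410,-.190,.1755]))
E
```

```text
time: 25.3
position: [0.6122, -0.1928, 0.1896]
orientation: [[-0.999, 0.045, 0.0], [0.045, 0.999, -0.0], [-0.0, -0.0, -1.0]]
ft_force: [0.8, 0.9, -0.3]
opening: 0.351
time: 25.8
position: [0.6124, -0.1927, 0.1898]
orientation: [[-0.999, 0.045, 0.001], [0.045, 0.999, -0.0], [-0.001, -0.0, -1.0]]
ft_force: [-0.4, 0.6, 5.2]
opening: 0.094
time: 26.6
position: [0.6124, -0.1926, 0.2841]
orientation: [[-0.999, 0.045, 0.002], [0.045, 0.999, -0.0], [-0.002, -0.0, -1.0]]
ft_force: [-0.6, 0.3, -0.9]
opening: 0.096
[ 0.6124 -0.1926  0.2841] 8.79327347022477 [-0.5652  0.3134 -0.8655] [ 0.5063 -0.0161  0.2706]
```

```bash
python3 -m pendant '[[1,0.04,-0.001,0,0.005],[1,0.12,-0.004,0,0.012],[1,0.22,-0.007,0,0.02],[1,0.32,-0.01,0,0.03],[1,0.41,-0.013,0,0.0406],[1,0.47,-0.015,0,0.0406],[1,0.502,-0.016,0,0.0406],[1,0.506,-0.016,0,0.0406]]'
python3 -m pendant '[[1,0,0,0,0],[1,0,0,0,0],[1,0,0,0,0]]'
python3 - <<'E'
from h import *
s=sense(); R=np.array(s["orientation"]); print(s["position"],s["opening"]*92,s["ft_force"],np.degrees(np.arctan2(R[1,1],R[0,1])), toolrel([.410,-.190,.1755]))
snap("wrist","18")
E
```

```text
time: 27.4
position: [0.4084, -0.1898, 0.2828]
orientation: [[-0.985, 0.172, -0.001], [0.172, 0.985, 0.0], [0.001, 0.0, -1.0]]
ft_force: [0.2, -0.6, -1.0]
opening: 0.094
time: 27.7
position: [0.4106, -0.1898, 0.2829]
orientation: [[-0.985, 0.171, 0.0], [0.171, 0.985, -0.0], [-0.0, -0.0, -1.0]]
ft_force: [1.2, -0.2, -1.7]
opening: 0.095
[ 0.4106 -0.1898  0.2829] 8.763321534057338 [ 1.1723 -0.1569 -1.6922] 80.17252330554038 [ 0.0014 -0.0008  0.2684]
```

View pics/wrist_18.png

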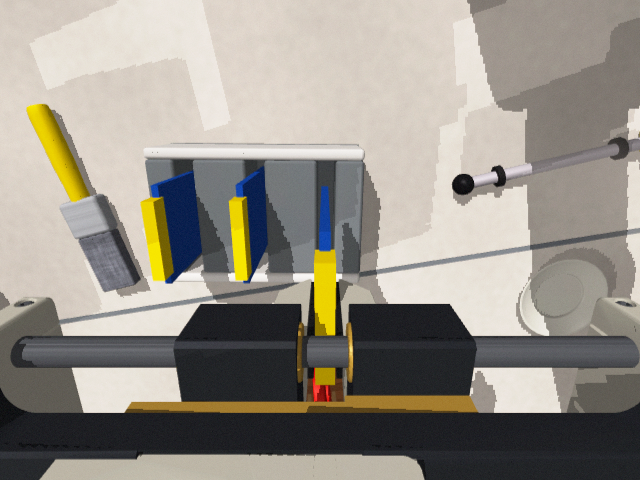

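```bash
python3 -m pendant '[[1,0,0,0.03,0],[1,0,0,0.08,0],[1,0,0,0.13,0],[1,0,0,0.18,0],[1,0,0,0.22,0],[1,0,0,0.25,0],[1,0,0,0.265,0],[1,0,0,0.267,0]]'
python3 -m pendant '[[1,0,0,0.003,0],[1,0,0,0.003,0],[0.7,0,0,0.003,0],[0.7,0,0,0.003,0],[0.7,0,0,0.003,0],[0.7,0,0,0.003,0]]'
python3 -m pendant '[[0.65,0,0,-0.03,0],[0.65,0,0,-0.1,0],[0.65,0,0,-0.2,0],[0.65,0,0,-0.29,0],[0.65,0,0,-0.34,0],[0.65,0,0,-0.36,0],[0.65,0,0,-0.36,0]]'
python3 - <<'E'
from h import *
s=sense(); print(s["position"],s["opening"]*92,s["ft_force"],s["q"])
snap("wrist","19"); t=snap("scene","19"); crop(t,150,190,310,350,"s19",4); t=snap("top","19");
E
```

```text
time: 28.55
position: [0.4099, -0.1899, 0.1758]
orientation: [[-0.985, 0.171, -0.001], [0.171, 0.985, 0.0], [0.001, -0.0, -1.0]]
ft_force: [-0.8, 0.1, -1.0]
opening: 0.095
time: 29.15
position: [0.4096, -0.1898, 0.175]
orientation: [[-0.985, 0.171, 0.0], [0.171, 0.985, 0.0], [-0.0, 0.0, -1.0]]
ft_force: [-0.0, -0.9, -0.3]
opening: 0.299
time: 29.85
position: [0.4098, -0.1899, 0.3195]
orientation: [[-0.985, 0.171, 0.002], [0.171, 0.985, -0.0], [-0.002, -0.0, -1.0]]
ft_force: [0.0, -0.6, -0.1]
opening: 0.352
[ 0.4098 -0.1899  0.3195] 32.353507531023055 [ 0.002  -0.5849 -0.062 ] [  8.2024   6.8218  11.0728 111.4562  -1.4986  61.7687 100.0412]
```

View pics/top_19.png

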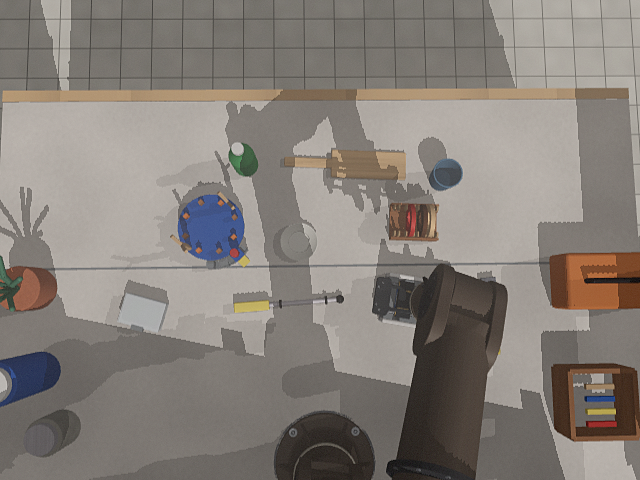

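View pics/s19.png

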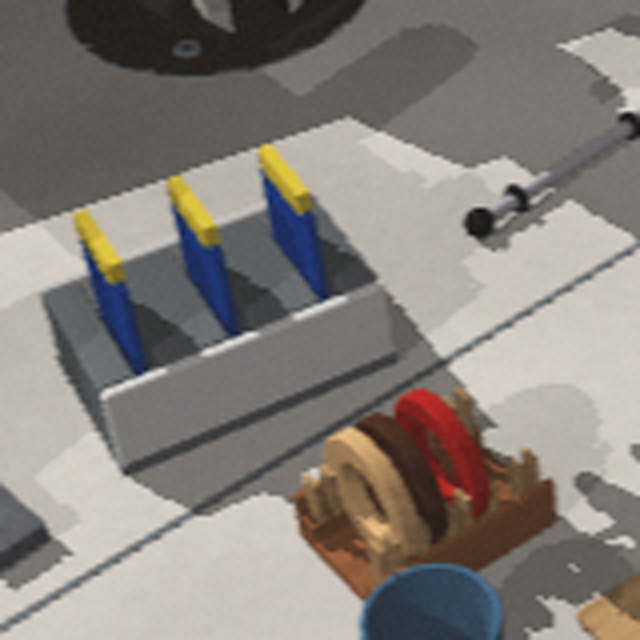

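All three panels stand upright in slots A, B and C. Top view: spindle handle at (251,306), ball at (340,299). Measuring the spindle and rings.

Run:
```python
from h import *
t=load("top","19"); s=load("scene","19")
a=blobs(mask(t,(20,110,70),(34,255,255),(220,285,290,325)),50); b=blobs(mask(s,(20,110,70),(34,255,255),(305,195,345,225)),50); print(a,b)
print(tri((t,*a[0][0]),(s,*b[0][0])), onz(t,*a[0][0],.02))
m=mask(t,(0,0,0),(180,255,55),(320,285,360,315)); print(blobs(m,5))
crop(t,225,285,355,320,"t_sp",6); crop(s,260,195,345,255,"s_sp",8); crop(t,380,195,450,250,"t_rk",9)
```

```text
[([251.0, 305.83], [234, 300, 35, 12, 325])] [([323.86, 210.1], [312, 200, 24, 21, 262])]
(array([0.398 , 0.1837, 0.0121]), [0.0003812219574242188, 0.00038122195742427636]) [0.398  0.1825 0.02  ]
[([341.67, 297.11], [340, 295, 4, 5, 9]), ([325.57, 299.5], [325, 296, 2, 8, 14]), ([337.44, 298.89], [337, 296, 3, 7, 9])]
```

View pics/t_sp.png

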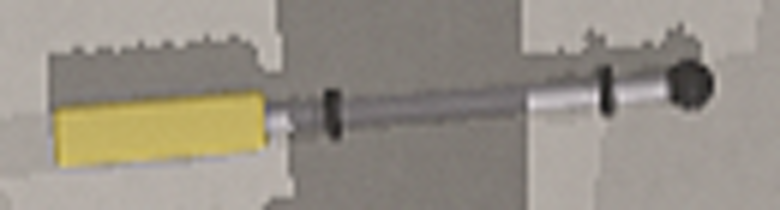

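View pics/t_rk.png

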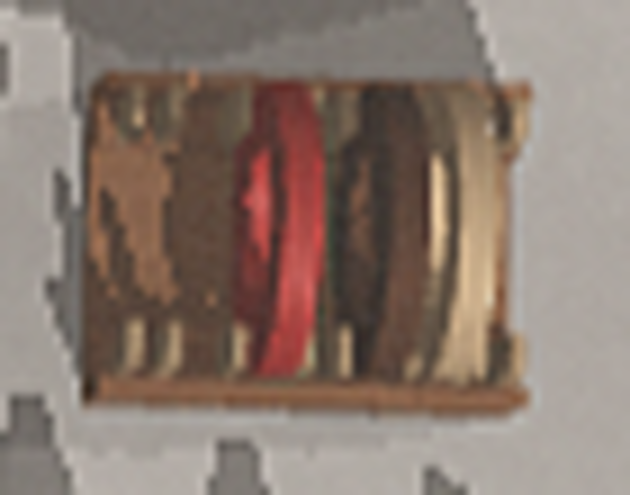

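View pics/wrist_19.png

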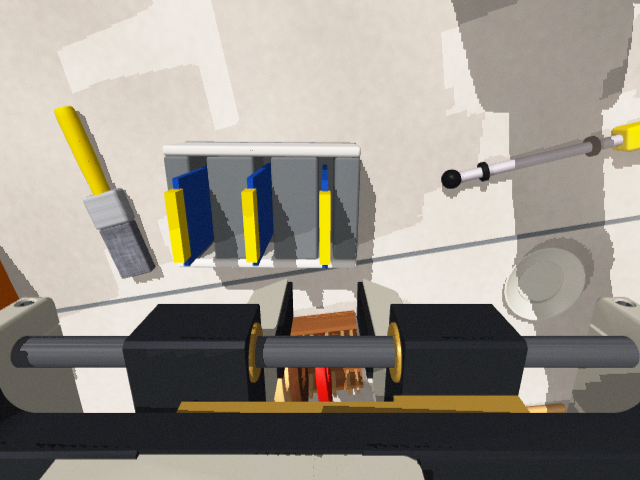

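Run:
```python
from h import *
t=load("top","19"); w=load("wrist","19")
cr=lambda x,y:(225+x/6-0.4,285+y/6-0.4)
ball=onz(t,*cr(690,84),.011); hf=onz(t,*cr(265,119),.020); hr=onz(t,*cr(58,138),.020); c1=onz(t,*cr(333,114),.013); c2=onz(t,*cr(607,92),.011)
print(ball,hf,hr,c1,c2, onz(w,452,179,.011), tri((t,*cr(690,84)),(w,452,179)))
d=(ball-hr)[:2]; print(np.degrees(np.arctan2(d[1],d[0])), np.linalg.norm(ball-hf),np.linalg.norm(hf-hr),np.linalg.norm(c2-c1))
u=d/np.linalg.norm(d); o=ball[:2]-u*.183; print("origin",o, o-u*.025)
print(toolrel([*(o-u*.025),.3195]))
```

```text
[ 0.4131 -0.0459  0.011 ] [0.4009 0.137  0.02  ] [0.3941 0.2253 0.02  ] [0.4025 0.1083 0.013 ] [ 0.4102 -0.0099  0.011 ] [ 0.4129 -0.0438  0.011 ] (array([ 0.4127, -0.0454,  0.0147]), [0.0006224467580467398, 0.0006224467580467077])
-85.98585827355336 0.18346880578092042 0.08858553644504963 0.11849452379163264
origin [0.4003 0.1367] [0.3986 0.1616]
[ 0.1761  0.8606 -0.0041]
```

```bash
python3 -m pendant '[[0.3,0.01,0.05,0,0.03],[0.3,0.03,0.15,0,0.07],[0.3,0.055,0.27,0,0.115],[0.3,0.08,0.39,0,0.16],[0.3,0.105,0.51,0,0.205],[0.3,0.13,0.62,0,0.25],[0.3,0.15,0.72,0,0.295],[0.3,0.165,0.79,0,0.34]]'
python3 - <<'E'
from h import *
s=sense(); R=np.array(s["orientation"]); print(np.degrees(np.arctan2(R[1,1],R[0,1])),s["position"],toolrel([.3986,.1616,.3195]))
E
```

```text
time: 30.8
position: [0.3996, 0.111, 0.3178]
orientation: [[-0.446, 0.895, -0.002], [0.895, 0.446, -0.001], [0.0, -0.002, -1.0]]
ft_force: [0.5, -0.6, 0.4]
opening: 0.697
26.513988622441193 [0.3996 0.111  0.3178] [ 0.1143  0.0543 -0.0043]
```

```bash
python3 -m pendant '[[0.3,0.04,0.02,0,0.04],[0.3,0.06,0.03,0,0.08],[0.3,0.06,0.03,0,0.083],[0.3,0.06,0.03,0,0.083],[0.3,0.06,0.03,0,0.083]]'
python3 - <<'E'
from h import *
s=sense(); R=np.array(s["orientation"]); print(np.degrees(np.arctan2(R[1,1],R[0,1])),s["position"],toolrel([.3986,.1616,.3195]),s["q"])
w=snap("wrist","20"); t=snap("top","20")
E
```

```text
time: 31.3
position: [0.4001, 0.1356, 0.3185]
orientation: [[-0.207, 0.978, -0.001], [0.978, 0.207, -0.001], [-0.001, -0.001, -1.0]]
ft_force: [-0.4, 0.3, -0.4]
opening: 0.701
11.967410666589132 [0.4001 0.1356 0.3185] [ 0.0645  0.0097 -0.0025] [-21.0703   4.8202  -5.283  113.7151   0.5239  61.5529 -14.6174]
```

View pics/wrist_20.png

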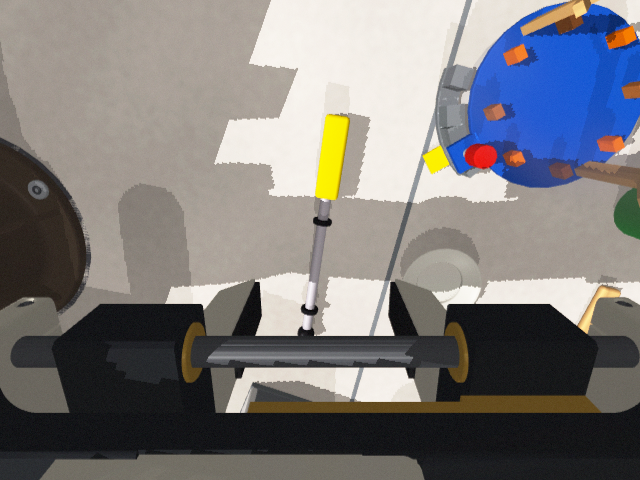

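View pics/top_20.png

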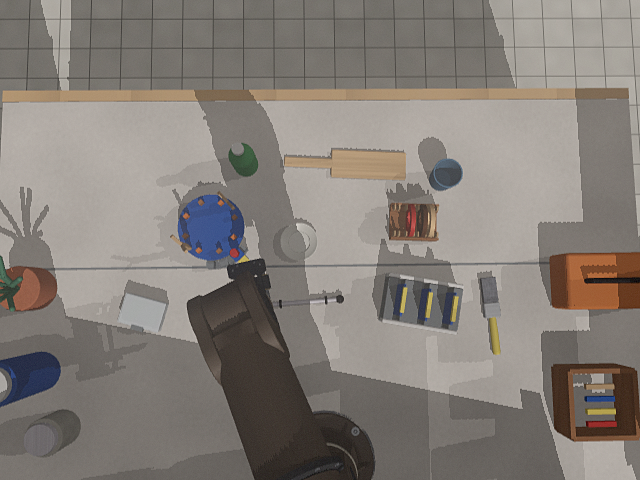

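The wrist view shows the handle from (327,197) at the front to (338,115) at the rear, and the collar at (322,222). The spindle has not moved.

Run:
```python
from h import *
w=load("wrist","20"); t=load("top","20")
m=mask(w,(22,150,90),(34,255,255),(290,90,370,220))
c=max(cv2.findContours(m,cv2.RETR_EXTERNAL,cv2.CHAIN_APPROX_NONE)[0],key=cv2.contourArea); q=cv2.boxPoints(cv2.minAreaRect(c)); print(q.tolist())
W=np.array([onz(w,u,v,.022)[:2] for u,v in q]); print(W, W.mean(0))
col=onz(w,322,221,.013); print("collar",col, "coltip",onz(w,310,310,.011))
u=(onz(w,310,310,.011)-onz(w,322,221,.013))[:2]; print(np.degrees(np.arctan2(u[1],u[0])))
```

```text
[[314.0953674316406, 196.96755981445312], [325.5233459472656, 113.16228485107422], [349.8884582519531, 116.48480224609375], [338.4604797363281, 200.29006958007812]]
[[0.3876 0.1371]
 [0.3817 0.2262]
 [0.4072 0.2283]
 [0.4151 0.139 ]] [0.3979 0.1826]
collar [0.4024 0.1092 0.013 ] coltip [ 0.4117 -0.01    0.011 ]
-85.5400802439779
```

```bash
python3 -m pendant '[[0.3,0,0,0,0],[0.3,0,0,0,0],[0.3,0,0,0,0]]'
python3 - <<'E'
from h import *
s=sense(); R=np.array(s["orientation"]); print(np.degrees(np.arctan2(R[1,1],R[0,1])),s["position"],toolrel([.399,.163,.070]))
E
```

```text
time: 31.7
position: [0.4003, 0.1364, 0.3191]
orientation: [[-0.206, 0.979, 0.0], [0.979, 0.206, -0.0], [-0.0, 0.0, -1.0]]
ft_force: [-0.6, 0.5, 0.6]
opening: 0.7
11.873763123100098 [0.4003 0.1364 0.3191] [0.0659 0.0105 0.6227]
```

```bash
python3 -m pendant '[[0.3,0.03,0.005,0.05,0.02],[0.3,0.0659,0.0105,0.13,0.0428],[0.3,0.0659,0.0105,0.23,0.0428],[0.3,0.0659,0.0105,0.34,0.0428],[0.3,0.0659,0.0105,0.44,0.0428],[0.3,0.0659,0.0105,0.52,0.0428],[0.3,0.0659,0.0105,0.56,0.0428],[0.3,0.0659,0.0105,0.56,0.0428]]'
python3 -m pendant '[[0.3,0,0,0,0],[0.3,0,0,0,0]]'
python3 - <<'E'
from h import *
s=sense(); R=np.array(s["orientation"]); print(np.degrees(np.arctan2(R[1,1],R[0,1])),s["position"],toolrel([.399,.163,.070]))
w=snap("wrist","21")
E
```

```text
time: 32.5
position: [0.3979, 0.1626, 0.0932]
orientation: [[-0.073, 0.997, -0.004], [0.997, 0.073, -0.002], [-0.002, -0.004, -1.0]]
ft_force: [0.6, 0.2, 1.7]
opening: 0.701
time: 32.7
position: [0.3997, 0.1635, 0.0961]
orientation: [[-0.073, 0.997, 0.002], [0.997, 0.073, 0.001], [0.001, 0.002, -1.0]]
ft_force: [-0.3, -0.3, 0.8]
opening: 0.699
4.163497630922498 [0.3997 0.1635 0.0961] [-0.0012 -0.0019  0.0652]
```

View pics/wrist_21.png

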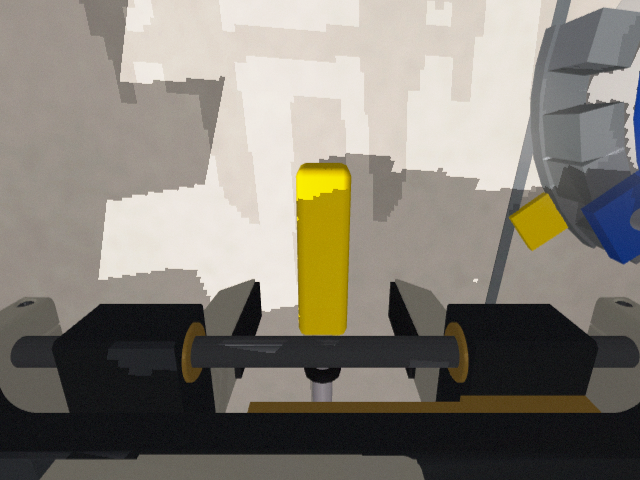

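```bash
python3 -m pendant '[[0.3,0,0,0.02,0],[0.3,0,0,0.045,0],[0.3,0,0,0.06,0],[0.3,0,0,0.064,0],[0.3,0,0,0.064,0]]'
python3 -m pendant '[[1,0,0,0,0],[1,0,0,0,0],[1,0,0,0,0],[1,0,0,0,0],[1,0,0,0,0],[1,0,0,0,0]]' 60
python3 - <<'E'
from h import *
s=sense(); R=np.array(s["orientation"]); print(s["position"],s["opening"]*92,s["ft_force"])
E
python3 -m pendant '[[1,0,0,-0.02,0],[1,0,0,-0.06,0],[1,0,0,-0.12,0],[1,0,0,-0.18,0],[1,0,0,-0.22,0],[1,0,0,-0.24,0],[1,0,0,-0.24,0],[1,0,0,-0.24,0]]' 60
python3 - <<'E'
from h import *
s=sense(); R=np.array(s["orientation"]); print(s["position"],s["opening"]*92,s["ft_force"],s["torque"])
w=snap("wrist","22"); t=snap("top","22"); sc=snap("scene","22"); crop(sc,250,150,400,260,"s22",5)
E
```

```text
time: 33.25
position: [0.3986, 0.163, 0.0689]
orientation: [[-0.073, 0.997, -0.001], [0.997, 0.073, -0.001], [-0.001, -0.001, -1.0]]
ft_force: [0.5, -0.2, 0.5]
opening: 0.699
time: 33.85
position: [0.399, 0.1632, 0.0695]
orientation: [[-0.073, 0.997, 0.0], [0.997, 0.073, -0.0], [-0.0, 0.0, -1.0]]
ft_force: [-0.1, -0.1, 1.2]
opening: 0.278
[0.399  0.1632 0.0695] 25.582554823044333 [-0.0811 -0.1463  1.1768]
time: 34.65
position: [0.3987, 0.163, 0.1651]
orientation: [[-0.073, 0.997, -0.0], [0.997, 0.073, -0.0], [-0.0, -0.0, -1.0]]
ft_force: [-0.4, 0.7, -1.3]
opening: 0.278
[0.3987 0.163  0.1651] 25.614149083307186 [-0.4495  0.6795 -1.2867] [-0.0058  0.1118  0.0048]
```

View pics/wrist_22.png

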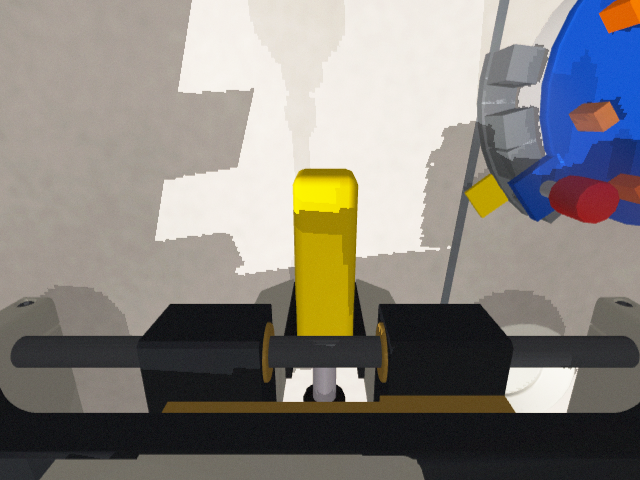

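View pics/s22.png

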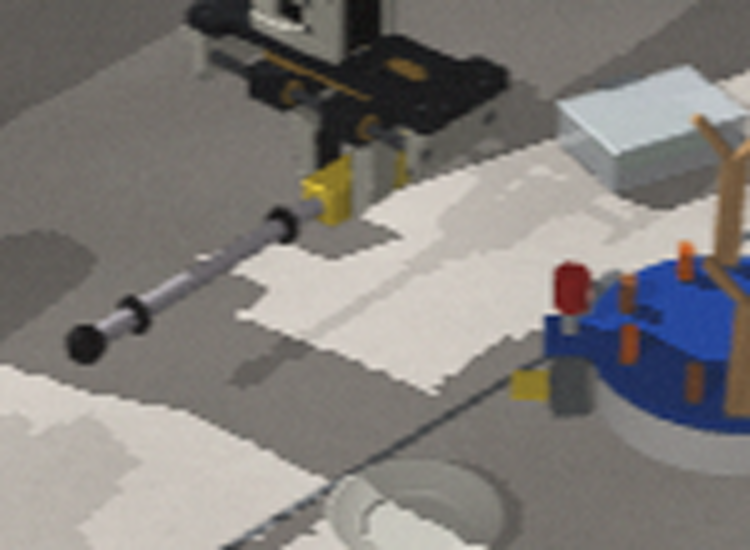

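View pics/top_22.png

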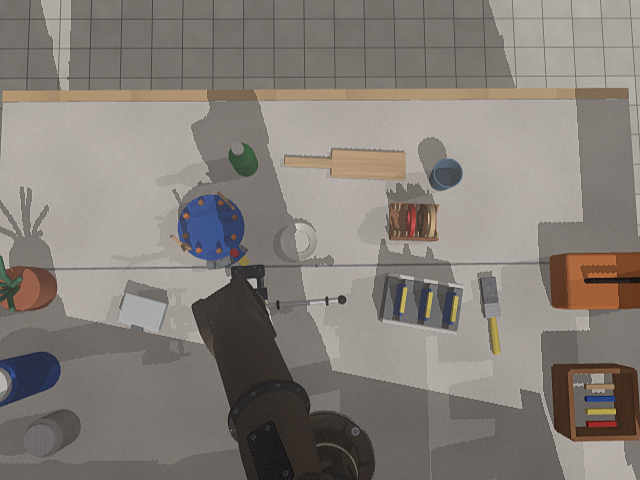

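The spindle is held level-looking in the scene view: ball at crop (85,343), collars at (134,313) and (284,224). I'll triangulate to check its pitch.

Run:
```python
from h import *
t=load("top","22"); s=load("scene","22")
crop(t,255,285,355,315,"t22",8)
m=mask(s,(0,0,0),(180,255,60),(258,185,315,225)); print(blobs(m,6))
m=mask(t,(0,0,0),(180,255,60),(268,285,355,315)); print(blobs(m,4))
```

```text
[([306.55, 194.5], [304, 192, 5, 7, 20]), ([277.2, 212.35], [274, 209, 6, 8, 20]), ([266.76, 218.39], [264, 215, 7, 8, 46])]
[([326.47, 300.4], [326, 297, 2, 8, 15]), ([341.44, 298.82], [338, 296, 8, 8, 34]), ([277.5, 304.61], [276, 301, 4, 8, 18])]
```

View pics/t22.png

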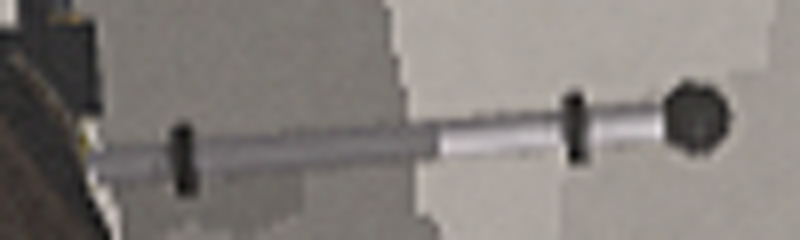

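Run:
```python
from h import *
t=load("top","22"); s=load("scene","22")
tc=lambda x,y:(255+x/8-.45,285+y/8-.45)
B=tri((t,*tc(697,117)),(s,266.9,218.6)); C2=tri((t,*tc(576,127)),(s,276.9,212.6)); C1=tri((t,*tc(183,158)),(s,306.6,194.8))
for x in (B,C2,C1): print(*x)
d=B[0]-C1[0]; print(np.linalg.norm(d), np.linalg.norm(C2[0]-C1[0]),"pitch",np.degrees(np.arcsin(d[2]/np.linalg.norm(d))),"yaw",np.degrees(np.arctan2(d[1],d[0])))
st=sense(); R=np.array(st["orientation"]); g=np.array(st["position"])+R[:,2]*grip_depth; print("grasp",g)
u=d/np.linalg.norm(d)
for n,x,P in (("ball",.183,B[0]),("c2",.147,C2[0]),("c1",.029,C1[0])): print(n,"implied origin",P-u*x)
print("grasp->ball along tool x,y,z", R.T@(B[0]-g))
```

```text
[ 0.4138 -0.0455  0.1044] [0.0010540710089723942, 0.0010540710089722994]
[ 0.4115 -0.0087  0.105 ] [0.0012953347126268533, 0.0012953347126268267]
[0.4037 0.1095 0.1057] [0.0009270552246350125, 0.0009270552246351188]
0.1553748300681152 0.11845182044514194 pitch -0.5020370557007541 yaw -86.26100097111365
grasp [0.3984 0.1629 0.1179]
ball implied origin [0.4019 0.1371 0.106 ]
c2 implied origin [0.4019 0.138  0.1062]
c1 implied origin [0.4018 0.1385 0.106 ]
grasp->ball along tool x,y,z [-0.209   0.0003  0.0137]
```

The spindle is held level (pitch −0.5°, yaw true to the tool), with its axis 59 mm below the TCP and the grip at spindle x = −26 mm. Next I'll check the ring heights and positions, and move to the pre-thread pose up high.

```bash
python3 -m pendant '[[1,0,0,-0.04,0],[1,0,0,-0.1,0],[1,-0.02,0.04,-0.17,0],[1,-0.06,0.12,-0.2,0.005],[1,-0.11,0.21,-0.2,0.015],[1,-0.16,0.31,-0.2,0.025],[1,-0.21,0.4,-0.2,0.0361],[1,-0.255,0.49,-0.2,0.0361]]' 60
python3 -m pendant '[[1,-0.02,0.035,0,0],[1,-0.024,0.046,0,0],[1,-0.024,0.046,0,0],[1,-0.024,0.046,0,0]]' 60
python3 - <<'E'
from h import *
s=sense(); R=np.array(s["orientation"]); print(np.degrees(np.arctan2(R[1,1],R[0,1])),s["position"],s["opening"]*92,s["ft_force"],toolrel([.6214,.0672,.1125]),s["q"])
w=snap("wrist","23"); t=snap("top","23"); sc=snap("scene","23"); crop(t,280,180,460,260,"t23",4)
crop(sc,200,240,320,350,"s23",5)
c=np.array([.609,-.2425,0]); rx=np.array([-.04,-.999,0]); ry=np.array([.999,-.04,0]); ez=np.array([0,0,1.])
for n,x in (("red",-.015),("dark",.015),("light",.034)):
    o=c+rx*x+ez*.053
    for P in (o,o+ry*.042,o-ry*.042,o+ez*.042): print(n,proj(t,P).round(1),proj(sc,P).round(1), end=" ")
    print()
E
```

```text
time: 35.6
position: [0.603, 0.0745, 0.2443]
orientation: [[0.042, 0.999, -0.001], [0.999, -0.042, -0.001], [-0.001, -0.001, -1.0]]
ft_force: [0.1, 1.8, -0.9]
opening: 0.281
time: 36.0
position: [0.6187, 0.0664, 0.245]
orientation: [[0.039, 0.999, -0.002], [0.999, -0.039, 0.0], [0.0, -0.002, -1.0]]
ft_force: [0.6, 0.3, -1.2]
opening: 0.281
-2.2586255767130154 [0.6187 0.0664 0.245 ] 25.88319613039025 [ 0.6314  0.3405 -1.2286] [0.0022 0.0072 0.3312] [-11.2057  26.9862   0.2553  93.8363  -0.1711  59.2594 -13.1492]
red [410.1 220.7] [259.  302.7] red [410.3 204.4] [269.5 312.5] red [409.9 237. ] [249.  293.3] red [413.2 218.4] [257.4 290. ] 
dark [421.7 221. ] [248.5 308.8] dark [421.9 204.8] [258.9 319. ] dark [421.6 237.3] [238.6 299.2] dark [425.2 218.8] [246.6 296.1] 
light [429.1 221.2] [241.7 312.8] light [429.3 205. ] [252.  323.1] light [429.  237.5] [231.8 303. ] light [432.8 219. ] [239.6 300.1]
```

View pics/t23.png

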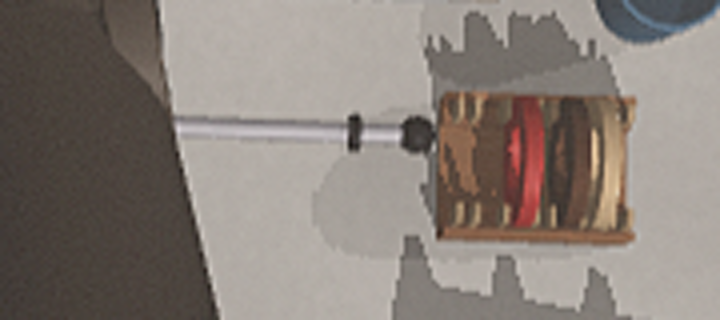

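View pics/s23.png

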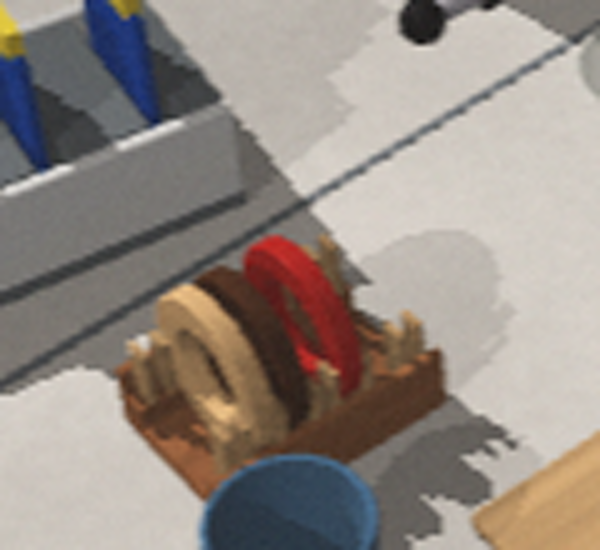

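Ring projections match the picture within about 1–2 px: the red ring's centre is at scene (260,303), the light one's at (241,313). Lowering to ring-axis height.

```bash
python3 -m pendant '[[1,0.002,0.007,0.05,0],[1,0.002,0.007,0.12,0],[1,0.002,0.007,0.2,0],[1,0.002,0.007,0.27,0],[1,0.002,0.007,0.315,0],[1,0.002,0.007,0.331,0],[1,0.002,0.007,0.331,0],[1,0.002,0.007,0.331,0]]' 60
python3 - <<'E'
from h import *
s=sense(); R=np.array(s["orientation"]); print(np.degrees(np.arctan2(R[1,1],R[0,1])),s["position"],s["opening"]*92,s["ft_force"],toolrel([.6214,.0672,.1128]))
t=snap("top","24"); sc=snap("scene","24"); crop(t,320,195,450,255,"t24",6)
crop(sc,220,225,320,325,"s24",6)
E
```

```text
time: 36.95
position: [0.6232, 0.0664, 0.1142]
orientation: [[0.04, 0.999, 0.002], [0.999, -0.04, 0.0], [0.0, 0.002, -1.0]]
ft_force: [0.5, 0.3, -0.5]
opening: 0.278
-2.313649768594853 [0.6232 0.0664 0.1142] 25.611435709144725 [ 0.5029  0.2654 -0.5032] [ 0.0019 -0.0046  0.0035]
```

View pics/t24.png

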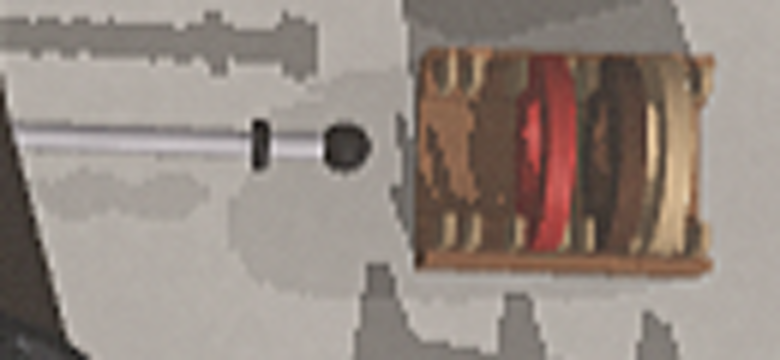

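View pics/s24.png

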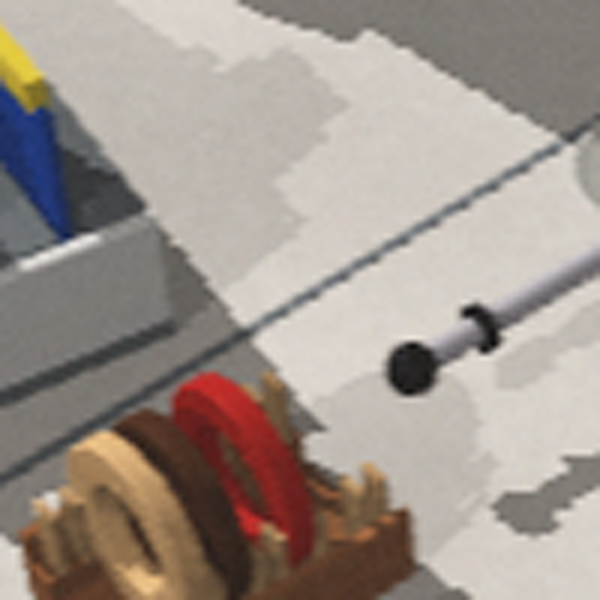

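Run:
```python
from h import *
t=load("top","24"); s=load("scene","24")
b=tri((t,377.3,219.1),(s,288.1,285.9)); c2=tri((t,320+260/6-.4,195+144/6-.4),(s,220+483/6-.4,225+328/6-.4)); print(b,c2)
c=np.array([.609,-.2425,0]); rx=np.array([-.04,-.9992,0]); ry=np.array([.9992,-.04,0])
for p in (b[0],c2[0]): print("rack xy z",(p-c)@rx,(p-c)@ry,p[2])
```

```text
(array([ 0.6148, -0.1426,  0.0549]), [0.0008762682101144155, 0.0008762682101144927]) (array([ 0.6168, -0.1057,  0.0544]), [0.0012293440861477552, 0.0012293440861475466])
rack xy z -0.10003348943022365 0.0018250227794518973 0.05494672255652224
rack xy z -0.1370170856808152 0.0023235309824311792 0.05444840828653993
```

The ball is on the ring axis: 1.8 mm sideways, z 55 mm, 100 mm before the rack centre. Threading in two stages.

```bash
python3 -m pendant '[[1,-0.02,-0.004,0.003,0],[1,-0.05,-0.004,0.003,0],[1,-0.09,-0.004,0.003,0],[1,-0.13,-0.004,0.003,0],[1,-0.17,-0.004,0.003,0],[1,-0.21,-0.004,0.003,0],[1,-0.24,-0.004,0.003,0],[1,-0.25,-0.004,0.003,0]]' 60
python3 - <<'E'
from h import *
s=sense(); R=np.array(s["orientation"]); print(np.degrees(np.arctan2(R[1,1],R[0,1])),s["position"],s["opening"]*92,s["ft_force"])
t=snap("top","25"); sc=snap("scene","25"); crop(t,320,195,450,255,"t25",6)
crop(sc,200,240,320,350,"s25",5)
E
```

```text
time: 37.85
position: [0.6169, -0.0363, 0.1119]
orientation: [[0.043, 0.999, -0.0], [0.999, -0.043, -0.001], [-0.001, 0.0, -1.0]]
ft_force: [-0.8, 0.8, -2.1]
opening: 0.278
-2.4720535812992663 [ 0.6169 -0.0363  0.1119] 25.61639504926137 [-0.818   0.7624 -2.0663]
```

View pics/s25.png

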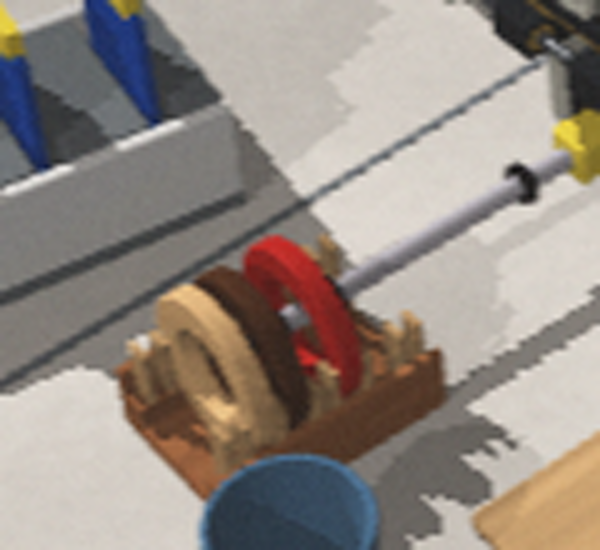

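View pics/t25.png

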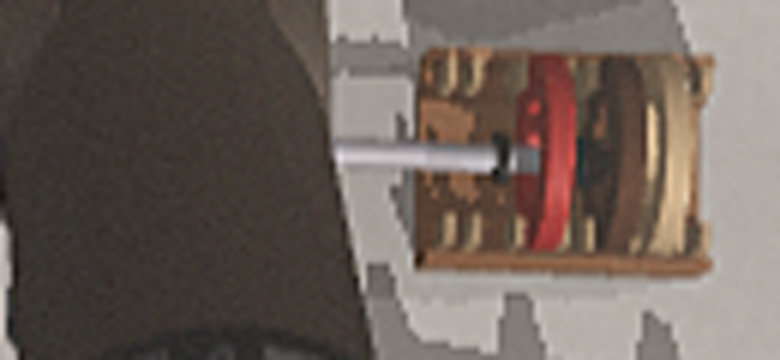

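The tip has passed through the red ring and no ring has been displaced. Pushing through the rest.

```bash
python3 -m pendant '[[1,-0.02,0,0,0],[1,-0.05,0,0,0],[1,-0.09,0,0,0],[1,-0.13,0,0,0],[1,-0.17,0,0,0],[1,-0.205,0,0,0],[1,-0.23,0,0,0],[1,-0.235,0,0,0]]' 60
python3 -m pendant '[[1,0,0,0,0],[1,0,0,0,0]]' 60
python3 - <<'E'
from h import *
s=sense(); R=np.array(s["orientation"]); print(np.degrees(np.arctan2(R[1,1],R[0,1])),s["position"],s["opening"]*92,s["ft_force"])
t=snap("top","26"); sc=snap("scene","26"); crop(t,360,195,480,255,"t26",6)
crop(sc,190,240,310,350,"s26",5)
E
```

```text
time: 38.75
position: [0.6129, -0.13, 0.1119]
orientation: [[0.043, 0.999, -0.0], [0.999, -0.043, -0.001], [-0.001, 0.0, -1.0]]
ft_force: [-0.0, 0.3, -1.3]
opening: 0.277
time: 38.95
position: [0.6133, -0.1267, 0.1118]
orientation: [[0.04, 0.999, 0.0], [0.999, -0.04, 0.001], [0.001, 0.0, -1.0]]
ft_force: [-0.6, -0.3, -1.8]
opening: 0.278
-2.2706763582824934 [ 0.6133 -0.1267  0.1118] 25.530693600252732 [-0.6205 -0.3095 -1.8107]
```

View pics/s26.png

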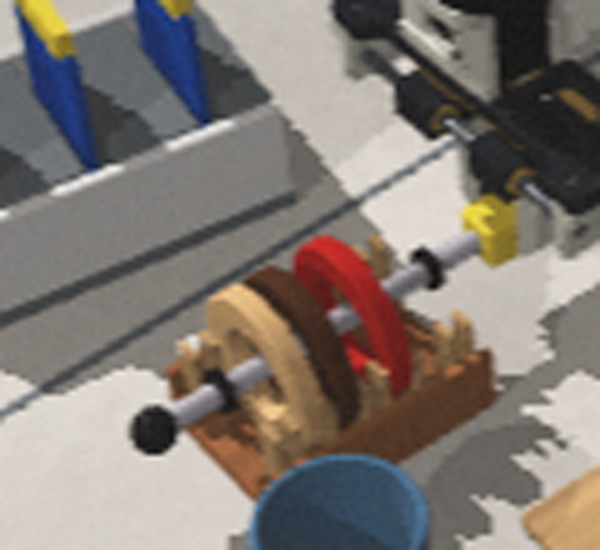

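View pics/t26.png

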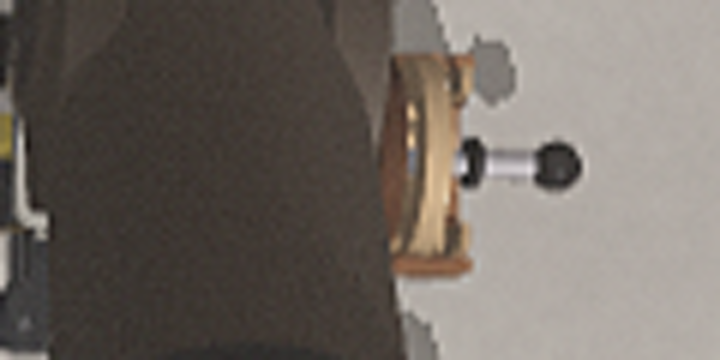

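All three rings are on the rod between the collars: tip collar at (225,390), handle collar at (430,265). Lifting gently.

```bash
python3 -m pendant '[[1,0,0,-0.01,0],[1,0,0,-0.025,0],[1,0,0,-0.04,0],[1,0,0,-0.05,0],[1,0,0,-0.06,0],[1,0,0,-0.075,0],[1,0,0,-0.09,0],[1,0,0,-0.105,0]]' 60
python3 -m pendant '[[1,0,0,-0.02,0],[1,0,0,-0.045,0],[1,0,0,-0.07,0],[1,0,0,-0.1,0],[1,0,0,-0.12,0],[1,0,0,-0.13,0],[1,0,0,-0.13,0],[1,0,0,-0.13,0]]' 60
python3 - <<'E'
from h import *
s=sense(); R=np.array(s["orientation"]); print(np.degrees(np.arctan2(R[1,1],R[0,1])),s["position"],s["opening"]*92,s["ft_force"],s["torque"])
t=snap("top","27"); sc=snap("scene","27"); crop(t,360,195,480,255,"t27",6)
crop(sc,190,200,310,330,"s27",4)
print(onz(t,243,160,.1),onz(t,237,149,.19))
E
```

```text
time: 39.85
position: [0.6132, -0.1278, 0.1544]
orientation: [[0.041, 0.999, 0.0], [0.999, -0.041, -0.0], [-0.0, 0.0, -1.0]]
ft_force: [0.6, -0.7, -1.1]
opening: 0.276
time: 40.65
position: [0.613, -0.1277, 0.2056]
orientation: [[0.041, 0.999, -0.0], [0.999, -0.041, -0.0], [-0.0, -0.0, -1.0]]
ft_force: [1.0, -0.3, -2.8]
opening: 0.279
-2.3310422248853664 [ 0.613  -0.1277  0.2056] 25.689260355326944 [ 1.0121 -0.3174 -2.7943] [ 0.1472  0.0993 -0.0146]
[0.7594 0.1925 0.1   ] [0.7626 0.1942 0.19  ]
```

View pics/s27.png

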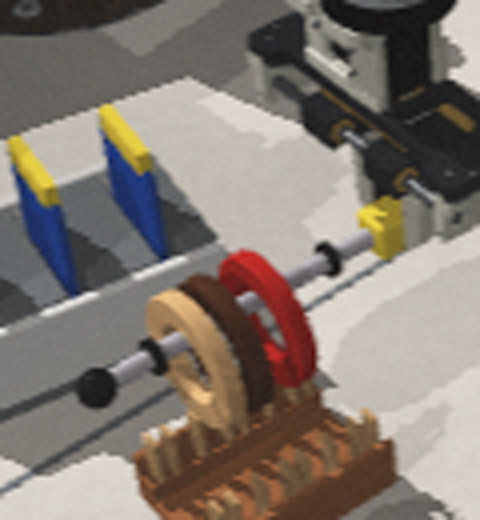

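View pics/t27.png

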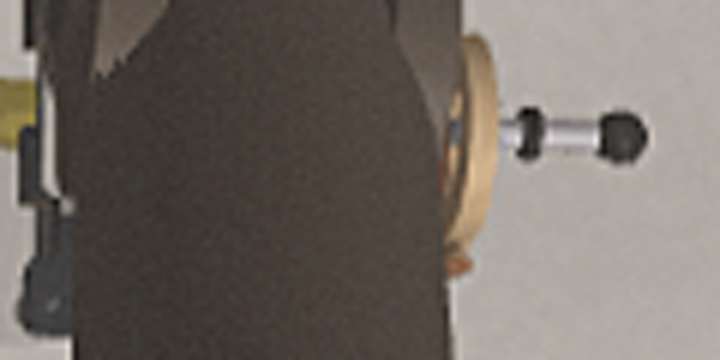

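All three rings hang on the rod clear of the rack. Before carrying, measuring the turned forks from the earlier clear views.

Run:
```python
from h import *
t=load("top","8"); s=load("scene","8")
crop(t,165,185,240,258,"t8f",10); crop(s,382,168,418,238,"s8f",10)
```

```text
(no output)
```

View pics/t8f.png

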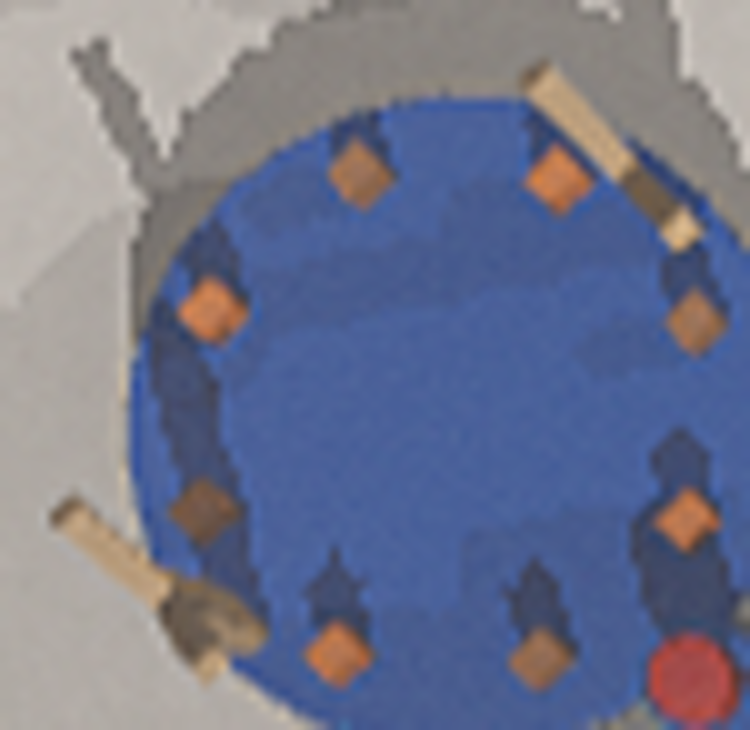

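View pics/s8f.png

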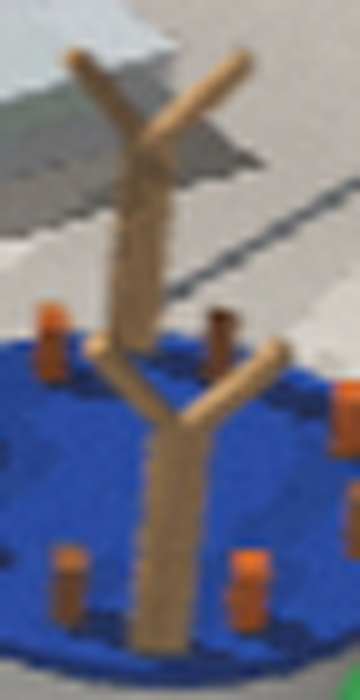

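```bash
python3 - <<'E'
from h import *
t=load("top","8"); s=load("scene","8")
h=.45
P=[tri((t,a[0]-h,a[1]-h),(s,b[0]-h,b[1]-h)) for a,b in [((171.8,236.0),(406.3,174)),((185.8,251.8),(389.6,173.7)),((218.8,192.5),(410.3,203)),((233.3,207.8),(391.8,202.5))]]
for p in P: print(*p)
n=(P[0][0]+P[1][0])/2; f=(P[2][0]+P[3][0])/2; d=(f-n)[:2]
print(n,f,np.linalg.norm(d),(n+f)/2,np.degrees(np.arctan2(d[1],d[0])))
# from kinematics: centre, knob
C=np.array([.6015,.2843]); a=np.radians(-47.3); print(C-0.075*np.array([np.cos(a),np.sin(a)]),C+0.075*np.array([np.cos(a),np.sin(a)]))
E
python3 -m pendant '[[1,0,0,-0.03,0],[1,0,0,-0.07,0],[1,0,0,-0.12,0],[1,0,0,-0.17,0],[1,0,0,-0.21,0],[1,0,0,-0.23,0],[1,0,0,-0.236,0],[1,0,0,-0.236,0]]' 60
```

```text
[0.5684 0.3544 0.1448] [5.59311257582266e-05, 5.593112575823599e-05]
[0.5313 0.3222 0.1434] [0.0008361280462498204, 0.0008361280462498278]
[0.671  0.2448 0.1448] [0.00010465978799931841, 0.00010465978799934583]
[0.6345 0.2109 0.1445] [0.000745671071719801, 0.0007456710717197528]
[0.5498 0.3383 0.1441] [0.6527 0.2279 0.1447] 0.15090736272587393 [0.6013 0.2831 0.1444] -47.008623960856006
[0.5506 0.3394] [0.6524 0.2292]
time: 41.55
position: [0.6131, -0.1277, 0.3002]
orientation: [[0.041, 0.999, -0.0], [0.999, -0.041, -0.0], [-0.0, -0.0, -1.0]]
ft_force: [0.5, -0.1, -1.8]
opening: 0.279
```

Forks after the turn: near (0.550,0.339) and far (0.6525,0.2286), 151 mm apart at −47°, agreeing with the turn geometry. Carrying slowly.

```bash
python3 -m pendant '[[1,0.012,-0.003,0,-0.003],[1,0.037,-0.008,0,-0.008],[1,0.074,-0.016,0,-0.015],[1,0.123,-0.027,0,-0.025],[1,0.178,-0.04,0,-0.036],[1,0.233,-0.052,0,-0.048],[1,0.288,-0.064,0,-0.059],[1,0.344,-0.077,0,-0.07]]' 60
python3 - <<'E'
from h import *
s=sense(); R=np.array(s["orientation"]); th=np.degrees(np.arctan2(R[1,1],R[0,1])); print(th,s["position"],toolrel([.5237,.3674,.3]),(th-42.85)/180)
E
```

```text
time: 42.35
position: [0.5875, 0.0134, 0.3004]
orientation: [[-0.182, 0.983, 0.0], [0.983, 0.182, 0.0], [-0.0, 0.0, -1.0]]
ft_force: [-0.0, 0.3, -1.6]
opening: 0.279
10.49097139199595 [0.5875 0.0134 0.3004] [0.8992 0.0043 0.001 ] -0.17977238115557806
```

```bash
python3 -m pendant '[[1,0.055,0,0,-0.011],[1,0.11,0.001,0,-0.022],[1,0.165,0.001,0,-0.033],[1,0.22,0.001,0,-0.044],[1,0.275,0.001,0,-0.055],[1,0.33,0.002,0,-0.066],[1,0.385,0.002,0,-0.077],[1,0.435,0.002,0,-0.087]]' 60
python3 - <<'E'
from h import *
s=sense(); R=np.array(s["orientation"]); th=np.degrees(np.arctan2(R[1,1],R[0,1])); print(th,s["position"],toolrel([.5237,.3674,.3]),(th-42.85)/180)
t=snap("top","28"); sc=snap("scene","28")
E
```

```text
time: 43.15
position: [0.5573, 0.1844, 0.3002]
orientation: [[-0.44, 0.898, -0.0], [0.898, 0.44, 0.0], [0.0, -0.0, -1.0]]
ft_force: [1.1, 0.8, -1.8]
opening: 0.278
26.11489851049315 [0.5573 0.1844 0.3002] [0.4477 0.1259 0.0005] -0.09297278605281585
```

View pics/scene_28.png

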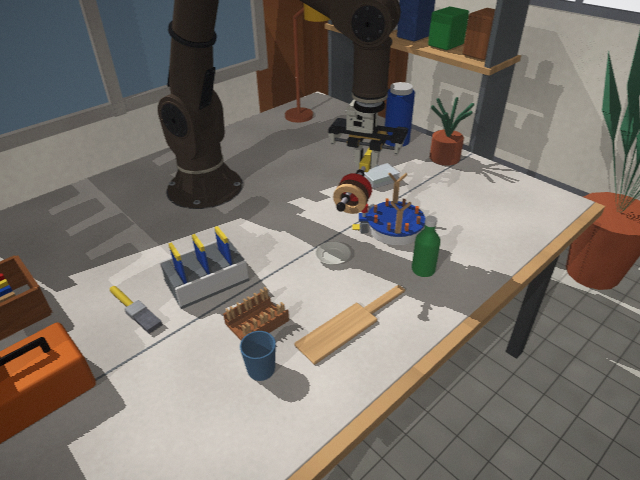

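```bash
python3 -m pendant '[[1,0.055,0.014,0,-0.012],[1,0.11,0.03,0,-0.023],[1,0.165,0.046,0,-0.034],[1,0.22,0.062,0,-0.046],[1,0.275,0.077,0,-0.057],[1,0.33,0.092,0,-0.068],[1,0.38,0.106,0,-0.079],[1,0.415,0.117,0,-0.088]]' 60
python3 -m pendant '[[1,0.012,0.004,0,-0.003],[1,0.018,0.005,0,-0.004],[1,0.018,0.005,0,-0.004],[1,0.018,0.005,0,-0.004]]' 60
python3 - <<'E'
from h import *
s=sense(); R=np.array(s["orientation"]); th=np.degrees(np.arctan2(R[1,1],R[0,1])); print(th,s["position"],toolrel([.5237,.3674,.3]),(th-42.85)/180,s["ft_force"],s["torque"],s["q"])
t=snap("top","29"); sc=snap("scene","29"); crop(sc,330,110,450,250,"s29",4); crop(t,150,160,290,290,"t29",5)
E
```

```text
time: 44.05
position: [0.5264, 0.3546, 0.3001]
orientation: [[-0.669, 0.743, -0.0], [0.743, 0.669, 0.0], [0.001, 0.0, -1.0]]
ft_force: [0.5, -0.8, -2.2]
opening: 0.276
time: 44.45
position: [0.5245, 0.3576, 0.3003]
orientation: [[-0.674, 0.739, 0.0], [0.739, 0.674, -0.001], [-0.001, -0.0, -1.0]]
ft_force: [0.5, -0.8, -2.5]
opening: 0.28
42.38460368935473 [0.5245 0.3576 0.3003] [0.0194 0.015  0.0006] -0.002585535059140377 [ 0.4535 -0.8081 -2.5404] [ 0.0297  0.1148 -0.0384] [-27.8242  26.7455 -16.9326  86.8268   8.2014  67.6614  -3.7872]
```

View pics/s29.png

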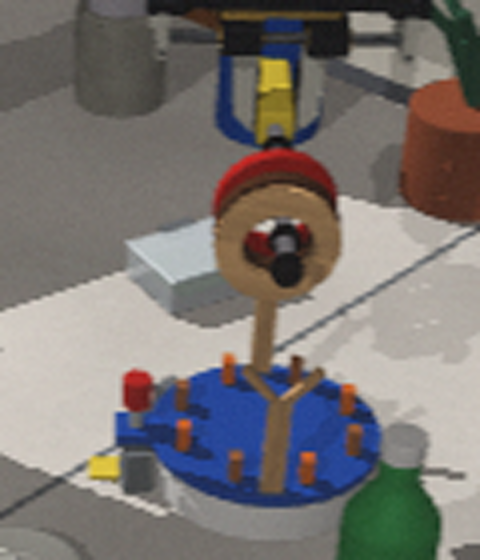

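View pics/t29.png

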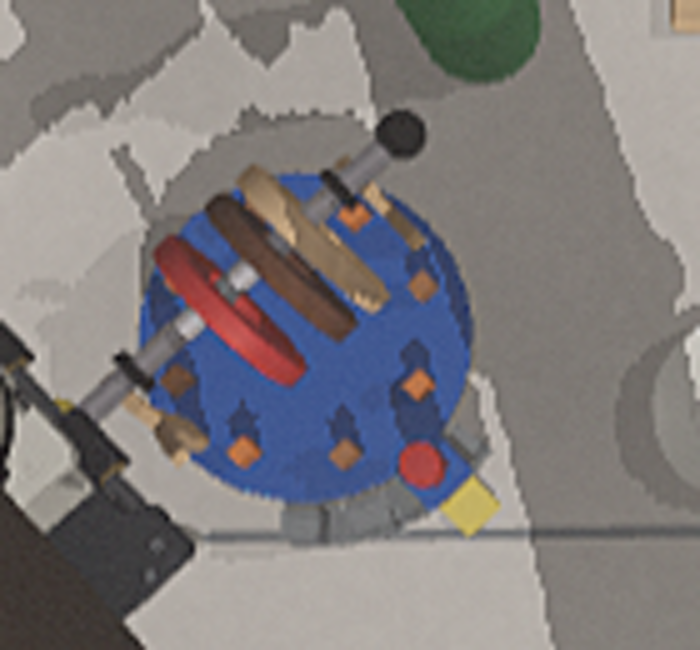

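The top view shows the rod over both forks, with the three rings between collars at (338,190) and (132,370) and the ball at (401,134). Triangulating before lowering.

Run:
```python
from h import *
t=load("top","29"); s=load("scene","29"); h=.4
T=lambda x,y:(150+x/5-h,160+y/5-h); S=lambda x,y:(330+x/4-h,110+y/4-h)
B=tri((t,*T(401,134)),(s,*S(286,268))); C2=tri((t,*T(338,190)),(s,*S(287,238))); C1=tri((t,*T(132,370)),(s,*S(277,141)))
for x in (B,C2,C1): print(*x)
u=(B[0]-C1[0]); u/=np.linalg.norm(u); print(np.linalg.norm(B[0]-C1[0]),np.linalg.norm(C2[0]-C1[0]),u,np.degrees(np.arctan2(u[1],u[0])),np.degrees(np.arcsin(u[2])))
o=np.mean([B[0]-u*.183,C2[0]-u*.147,C1[0]-u*.029],axis=0)
N=o+u*.013;F=o+u*.163; print("neck",N,"tip neck",F)
n=np.array([.5502,.3388]);f=np.array([.6525,.2286])
print("err near",n-N[:2],"far",f-F[:2])
st=sense();R=np.array(st["orientation"]); g=np.array(st["position"])
print("tool frame: origin",R.T@(o-g),"ball",R.T@(B[0]-g))
e=((n-N[:2])+(f-F[:2]))/2; print("shift",R[:2,:2].T@e/.4, "angle fork",np.degrees(np.arctan2(*(f-n)[::-1])))
```

```text
[0.665  0.2024 0.2411] [7.596866593913712e-05, 7.596866593917169e-05]
[0.6412 0.2305 0.241 ] [0.0011453581699324424, 0.0011453581699324515]
[0.5615 0.3165 0.2493] [0.0003867413530638222, 0.00038674135306382944]
0.154265419017195 0.11747979491812464 [ 0.6709 -0.7397 -0.0527] -47.79226352087124 -3.0228914831451426
neck [0.551  0.3287 0.2494] tip neck [0.6516 0.2177 0.2415]
err near [-0.0008  0.0101] far [0.0009 0.0109]
tool frame: origin [-0.0264 -0.      0.0502] ball [-0.2095 -0.0011  0.0593]
shift [0.0192 0.0178] angle fork -47.12907436570005
```

```bash
python3 -m pendant '[[1,0.008,0.006,0,-0.003],[1,0.0193,0.0165,0,-0.003],[1,0.0193,0.0165,0,-0.003],[1,0.0193,0.0165,0.02,-0.003],[1,0.0193,0.0165,0.06,-0.003],[1,0.0193,0.0165,0.11,-0.003],[1,0.0193,0.0165,0.14,-0.003],[1,0.0193,0.0165,0.15,-0.003]]' 60
python3 -m pendant '[[1,0,0,0,0],[1,0,0,0,0],[1,0,0,0,0]]' 60
python3 - <<'E'
from h import *
s=sense(); R=np.array(s["orientation"]); th=np.degrees(np.arctan2(R[1,1],R[0,1])); print(th,s["position"],toolrel([.5237,.3674,.3]),s["ft_force"])
t=snap("top","30"); sc=snap("scene","30"); crop(sc,370,120,440,240,"s30",6); crop(t,160,170,260,270,"t30",6)
E
```

```text
time: 45.35
position: [0.5231, 0.3683, 0.2383]
orientation: [[-0.682, 0.731, -0.002], [0.731, 0.682, -0.002], [-0.0, -0.003, -1.0]]
ft_force: [-0.3, -0.9, -2.3]
opening: 0.279
time: 45.65
position: [0.524, 0.3693, 0.2412]
orientation: [[-0.682, 0.731, 0.001], [0.731, 0.682, 0.001], [-0.0, 0.001, -1.0]]
ft_force: [0.4, 0.2, -2.1]
opening: 0.278
43.025061366822186 [0.524  0.3693 0.2412] [-0.003  -0.0035 -0.1471] [ 0.4141  0.1818 -2.1355]
```

View pics/s30.png

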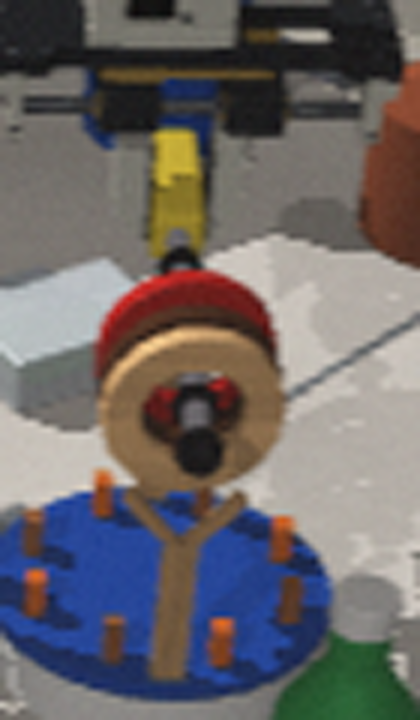

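View pics/t30.png

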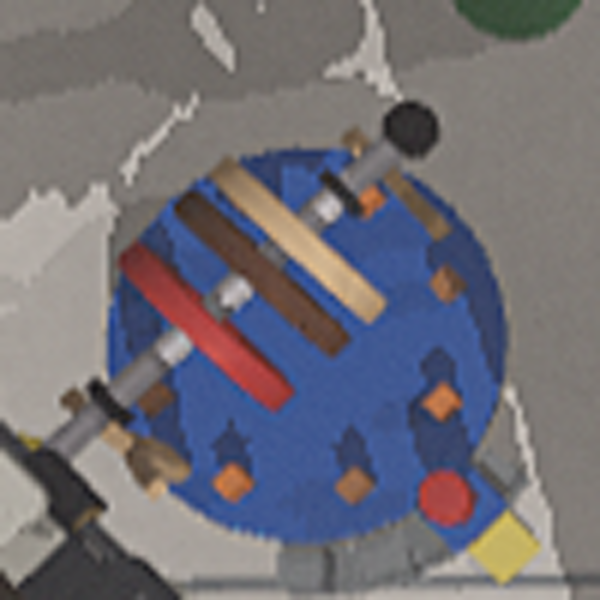

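Run:
```python
from h import *
t=load("top","30"); s=load("scene","30"); h=.4
T=lambda x,y:(160+x/6-h,170+y/6-h); S=lambda x,y:(370+x/6-h,120+y/6-h)
B=tri((t,*T(411,130)),(s,*S(201,451))); C1=tri((t,*T(110,400)),(s,*S(183,258)));C2=tri((t,*T(342,193)),(s,*S(199,407)))
for x in (B,C1,C2): print(*x)
n=np.array([.5502,.3388]);f=np.array([.6525,.2286]); u=(f-n)/np.linalg.norm(f-n); v=np.array([-u[1],u[0]])
for nm,P,x in (("ball",B[0],.183),("c1",C1[0],.029),("c2",C2[0],.147)):
    d=P[:2]-n; print(nm,"axial err",d@u-(x-.013),"lateral",d@v)
```

```text
[0.6663 0.2164 0.1804] [0.0006851739428462242, 0.0006851739428459741]
[0.5624 0.3282 0.1891] [0.0008951256773543162, 0.0008951256773541153]
[0.6425 0.2431 0.1801] [0.0012515711847777007, 0.0012515711847777113]
ball axial err -0.001304294394370964 lateral 0.0017779960141184787
c1 axial err 8.730602560008335e-05 lateral 0.0016800092554882392
c2 axial err -0.0011095230754664953 lateral 0.0025601052997439627
```

Axial error is about 1 mm and lateral about 2 mm. Correcting, then lowering into the forks.

```bash
python3 -m pendant '[[1,0,-0.005,0.015,0],[1,0,-0.005,0.035,0],[1,0,-0.005,0.06,0],[1,0,-0.005,0.085,0],[1,0,-0.005,0.105,0],[1,0,-0.005,0.118,0],[1,0,-0.005,0.123,0],[1,0,-0.005,0.123,0]]' 60
python3 -m pendant '[[1,0,0,0,0],[1,0,0,0,0]]' 60
python3 - <<'E'
from h import *
s=sense(); print(s["position"],s["ft_force"],s["torque"])
t=snap("top","31"); sc=snap("scene","31"); crop(sc,370,120,440,240,"s31",6); crop(t,160,170,260,270,"t31",6)
E
```

```text
time: 46.55
position: [0.5221, 0.3676, 0.1908]
orientation: [[-0.682, 0.731, -0.0], [0.731, 0.682, -0.0], [-0.0, -0.0, -1.0]]
ft_force: [-0.3, 0.5, -1.2]
opening: 0.28
time: 46.75
position: [0.5223, 0.3678, 0.1915]
orientation: [[-0.682, 0.731, 0.001], [0.731, 0.682, 0.0], [-0.0, 0.001, -1.0]]
ft_force: [0.6, -0.3, -1.9]
opening: 0.28
[0.5223 0.3678 0.1915] [ 0.6073 -0.3416 -1.9384] [ 0.0501  0.116  -0.0312]
```

View pics/s31.png

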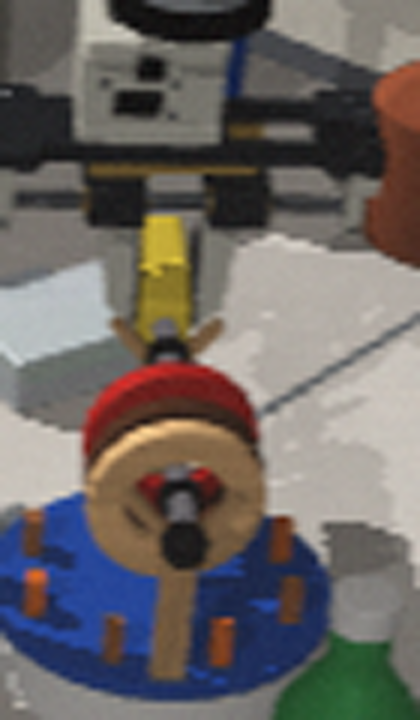

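View pics/t31.png

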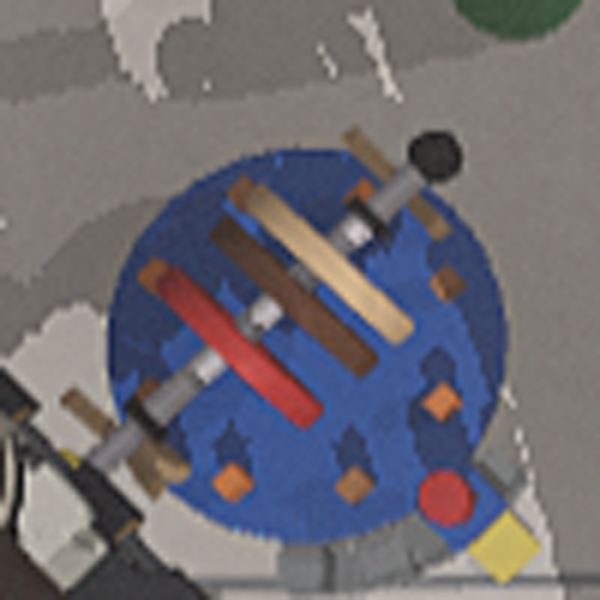

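Both necks are in their forks. Lowering the last millimetres while watching the force.

```bash
python3 -m pendant '[[1,0,0,0.002,0],[1,0,0,0.004,0],[1,0,0,0.006,0],[1,0,0,0.006,0]]' 60; python3 -m pendant '[[1,0,0,0.0025,0],[1,0,0,0.005,0],[1,0,0,0.005,0]]' 60
```

```text
time: 47.25
position: [0.5222, 0.3677, 0.1886]
orientation: [[-0.683, 0.731, 0.0], [0.731, 0.683, -0.0], [-0.0, 0.0, -1.0]]
ft_force: [0.2, -0.2, -1.4]
opening: 0.28
time: 47.55
position: [0.5223, 0.3677, 0.1869]
orientation: [[-0.682, 0.731, 0.001], [0.731, 0.682, -0.0], [-0.0, 0.0, -1.0]]
ft_force: [-1.4, 0.4, 3.0]
opening: 0.283
```

Contact: fz went from −1.4 N to +3 N. Releasing.

```bash
python3 -m pendant '[[0.6,0,0,0,0],[0.5,0,0,0,0],[0.4,0,0,0,0],[0.4,0,0,0,0],[0.4,0,0,0,0],[0.4,0,0,0,0]]' 60
python3 - <<'E'
from h import *
s=sense(); print(s["position"],s["ft_force"],s["opening"]*92)
w=snap("wrist","32"); sc=snap("scene","32"); crop(sc,370,120,440,240,"s32",6)
E
```

```text
time: 48.15
position: [0.5221, 0.3676, 0.1866]
orientation: [[-0.682, 0.731, -0.0], [0.731, 0.682, -0.0], [-0.0, -0.0, -1.0]]
ft_force: [0.4, -0.6, 0.0]
opening: 0.599
[0.5221 0.3676 0.1866] [ 0.3852 -0.5953  0.03  ] 55.14464868751256
```

View pics/s32.png

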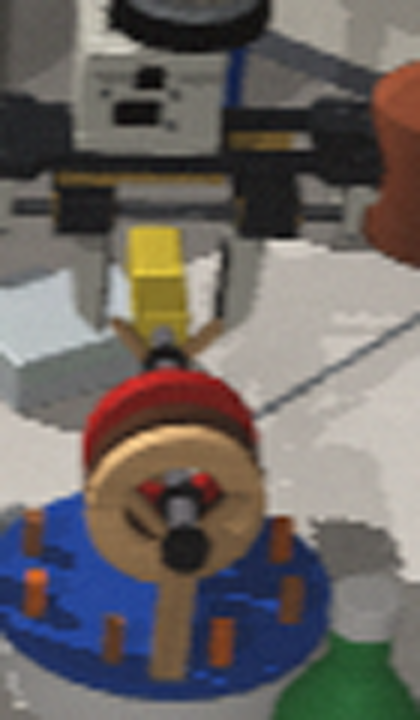

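View pics/wrist_32.png

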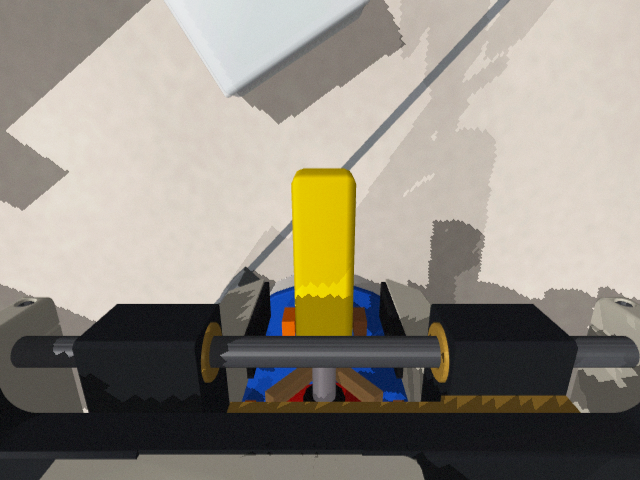

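```bash
python3 -m pendant '[[0.4,0,0,-0.02,0],[0.4,0,0,-0.06,0],[0.4,0,0,-0.12,0],[0.4,0,0,-0.19,0],[0.4,0,0,-0.26,0],[0.4,0,0,-0.32,0],[0.4,0,0,-0.35,0],[0.4,0,0,-0.35,0]]' 60
python3 -m pendant '[[0.4,0.1,-0.05,0,0],[0.4,0.2,-0.1,0,0],[0.4,0.3,-0.15,0,0],[0.4,0.35,-0.18,0,0],[0.4,0.35,-0.18,0,0],[0.4,0.35,-0.18,0,0]]' 60
python3 - <<'E'
from h import *
s=sense(); print(s["position"],s["ft_force"],s["opening"]*92)
t=snap("top","33"); sc=snap("scene","33"); crop(sc,350,150,450,250,"s33",6); crop(t,150,160,290,290,"t33",5)
E
```

```text
time: 49.05
position: [0.5226, 0.3681, 0.3286]
orientation: [[-0.682, 0.731, 0.003], [0.731, 0.682, 0.002], [-0.0, 0.003, -1.0]]
ft_force: [-0.2, 0.6, -1.1]
opening: 0.596
time: 49.65
position: [0.3738, 0.4205, 0.3256]
orientation: [[-0.683, 0.73, -0.001], [0.73, 0.683, -0.002], [-0.001, -0.001, -1.0]]
ft_force: [-0.3, -0.0, -0.5]
opening: 0.603
[0.3738 0.4205 0.3256] [-0.2663 -0.0384 -0.5384] 55.434709787502435
```

View pics/s33.png

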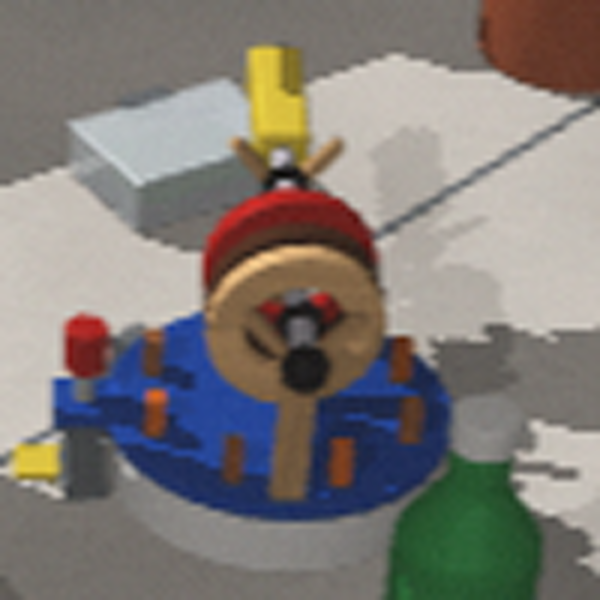

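View pics/t33.png

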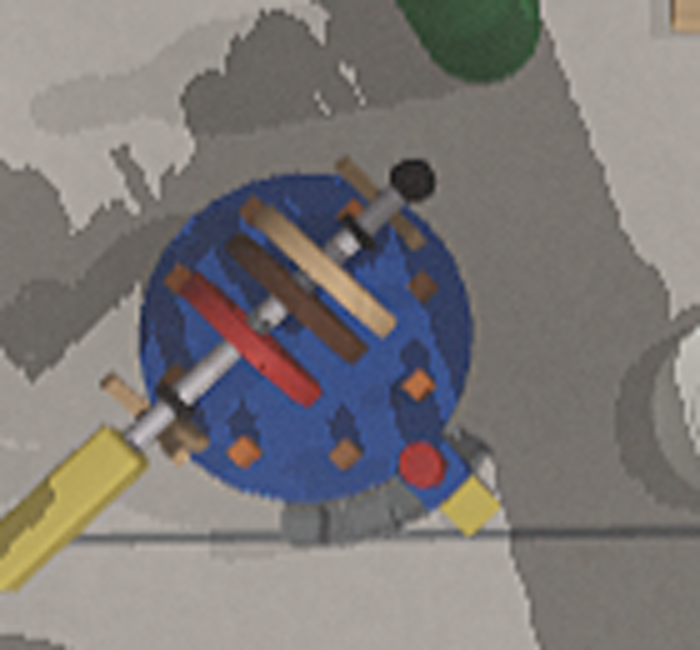

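View pics/scene_33.png

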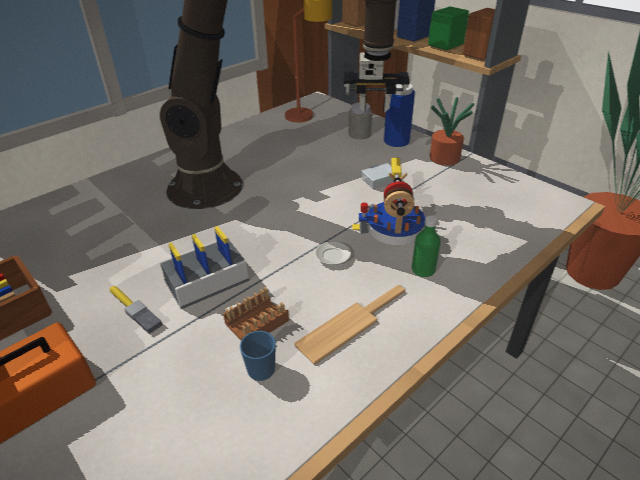

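Everything looks in place. One last numeric check of the pin, the hung spindle and the bystanders.

Run:
```python
from h import *
t=load("top","33"); s=load("scene","33"); h=.4
red=lambda c,b:[x for x in blobs(cv2.bitwise_or(mask(c,(0,120,50),(6,255,255),b),mask(c,(172,120,50),(180,255,255),b)),8)]
a=red(t,(225,244,245,262)); b=red(s,(355,198,372,220)); k,e=tri((t,*a[0][0]),(s,*b[0][0])); r=k[:2]-[.6015,.2843]
print("knob",k,e,np.arctan2(r[1],r[0])-np.arctan2(.27-.2843,.507-.6015))
B=tri((t,150+412/5-h,160+180/5-h),(s,350+305/6-h,150+369/6-h)); C1=tri((t,150+173/5-h,160+398/5-h),(s,350+287/6-h,150+178/6-h)); print(B,C1)
n=np.array([.5502,.3388]);f=np.array([.6525,.2286]); u=(f-n)/np.linalg.norm(f-n); v=np.array([-u[1],u[0]])
for nm,P,x in (("ball",B[0],.183),("c1",C1[0],.029)):
    d=P[:2]-n; print(nm,"axial err",d@u-(x-.013),"lateral",d@v)
t0=load("top","1"); d=cv2.absdiff(t["image"],t0["image"]).max(2)
for n,bx in (("brush",(475,268,505,358)),("softener",(225,138,262,180)),("paddle",(280,145,410,182)),("cup",(428,155,465,192)),("saucer",(278,218,320,262)),("soapbox",(112,278,172,335))):
    x0,y0,x1,y1=bx; sh,_=cv2.phaseCorrelate(cv2.cvtColor(t0["image"],7)[y0:y1,x0:x1].astype(np.float32),cv2.cvtColor(t["image"],7)[y0:y1,x0:x1].astype(np.float32)); print(n,np.round(sh,2))
```

```text
knob [0.5318 0.2185 0.0729] [6.149347218618572e-05, 6.14934721863214e-05] 0.6065185702493148
(array([0.6652, 0.215 , 0.1284]), [7.077416602424658e-05, 7.077416602422411e-05]) (array([0.5606, 0.327 , 0.1337]), [0.00015049671652527798, 0.00015049671652525196])
ball axial err -0.0010715868508008597 lateral 3.8922097119174286e-05
c1 axial err -0.00032179235028586065 lateral -0.00041567957491688744
brush [-0.02 -0.02]
softener [-0.08  0.75]
paddle [0.55 0.03]
cup [ 0.01 -0.01]
saucer [0.54 0.49]
soapbox [-0.09 -0.14]
```

```bash
python3 -c "
from cell import close_job,sense
print(sense()['time']); print(close_job())"
```

```text
49.75
the job is handed in; nothing more can be done
None
```

The job is done and handed in at 49.8 s, in the order asked.

- **Carousel:** I pulled the index pin, turned the carousel one stop anticlockwise to the yellow mark and let the pin drop. At the end the knob measured 0.603–0.607 rad (the hole is at 0.6). It stood at the same 73 mm height as before the turn, so the pin is down in the second hole.
- **Panels:** All three went from the rack to the three slots of the stand, and stand upright in the last scene picture.
- **Rings:** There were only three, and the spindle went through all of them in one pass. They now hang across the two forks between the black collars, with the necks within about 1 mm of the fork centres and the rod about 130 mm high.
- **Bystanders:** The cup, brush and soap box read as unmoved. The saucer, paddle and softener show shifts of up to about 0.75 px, roughly 2 mm. I put these down to changed shadows, as the arm was never near them.

**Disagreement:** While I carried the spindle, one two-view reading gave it a 3° droop, against 0.5° when it was first lifted. I took this as the near collar being partly hidden by the rings. The rod seated normally in both forks, and no check failed.

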